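# Load the slide conditioner and close it up

### The arm

A 7-joint arm with a two-finger parallel gripper is mounted at the origin on the work surface. World frame = base frame: x ahead of the robot, y to its left, z up, the work surface at z = 0. Lengths are in m, angles in rad, forces in N, time in s.
With the tool pointing down it reaches from about 0.425 to 0.875 m from the base axis. Payload 4.7 kg.
Tool frame: the origin (TCP) lies midway between the tips of the shut fingers; the grasp point (between the pads) lies 19 mm behind it; z points along the fingers, y is the line along which they close (so a half turn about z gives the same grasp; the last joint's range is limited). The gripper opens to 87 mm and grips with 3 to 60 N. Pads are 19 mm wide; open, the fingers measure 117 mm over their backs; the gripper's body (75 mm by 190 mm) begins 51 mm behind the grasp point.
Start: joints at [-1.201, 0.321, -0.07, 1.45, 0.023, 1.371, -0.057], TCP at [0.226, 0.609, 0.183] pointing down, gripper open.
Joint ranges: [-2.86, 2.86], [-0.3, 2.09], [-1.38, 1.24], [0.06, 2.45], [-1.56, 4.7], [0.09, 2.05], [-2.69, 2.69]. Speed limits (rad/s): [2.57, 2.57, 3.14, 3.14, 3.14, 3.14, 3.14].

### API

Orientations are given as a rotation vector (axis times angle).
In Python, from bench import monitor, cams, workorder gives the robot as it stands.
- The arm moves only by the tool move_arm, never from a script. Its arguments are lists of equal length, an entry for each row: "slide": the shift along the tool's x, y, z in cm, a list of three; "roll": the turn about the tool's z in rad. In form: {"slide": [[dx, dy, dz], ...], "roll": [roll, ...]}. A call has 1 to 20 rows; each row is the pose to reach, as a shift and turn from the pose commanded when the call began, along the tool's axes at that moment; what a row does not reach only later rows make up. A row lasts 1/10 s, in which the tool goes at most 50 mm and 8.59 degrees, less where a joint would pass 70% of its speed; a pose out of reach is approached as far as the arm can. A call with a gripper value outside its range is refused whole. "gripper" is the finger opening in cm, from 0 to 8.7, set as the call begins (left out, the last holds). The fingers move at their own pace and stop on an object; "squeeze" is the grip in N (left out, the last holds). Time passes only in rows, so rows that repeat a pose let the fingers close. It gives the time, the measured TCP pose, the force, the opening and the grip force at its end, in the units of the state.
- monitor.get_state(): the state, without advancing time (a new reading comes with each control period).
- cams.get_image(name): name is "scene" or "top" or "wrist"; returns the picture (420x560x3 uint8, red, green, blue); there is no depth.
- cams.get_calibration(name): a dict with "mtx" (3x3 intrinsics, pixels), "R" (3x3) and "t" (3): a world point X has camera coordinates R X + t. Camera axes: x right, y down, z forward; pixel columns grow to the right and rows downward; lengths in m; the calibration is good to about 2 mm. A picture is of the moment at which its call begins: read the wrist's pose just before it. get_calibration takes no time and is no camera call; for the wrist camera it gives the pose at the moment of the call.
- workorder.close_job(): hands the job in; it is judged then, once.
The state is a dict: "time": time; "joint_positions": joint angles; "qd": joint speeds; "joint_torque": joint torques, N m; "position": TCP position; "tool_rot": TCP orientation; "ft_force": force on the tool from outside, world axes, zero at the start; "torque": the same for the moment, N m; "grip_width": opening from 0.0 (shut) to 1.0 (fully open); "grip_force": force on a finger pad.
Only numpy, scipy, OpenCV 4.12 (cv2) and the standard library are available. Lean on these libraries where they do the work, as an engineer would, in place of code of your own. Each camera call takes 0.05 s, during which the arm holds its last target. There are 200 camera calls.

### The job

Stand every slide canister that is on the bench upright in a slot of its own on the slide conditioner's deck. With all of them in, break the locked stay by pressing its knuckle down, lower the hood gently until it is fully shut, and only then swing the hook at the front up until it rests home over the hood's pin. Do not shift the tube rack, the reagent bottle or the tip box.

Things in the scene. Friction and masses are not known exactly. Their poses are not given: they have to be found in the camera images.
- unit: the slide conditioner: fixed cream housing 200 mm deep (x) by 190 mm wide (y), dark deck 90 mm above the bench with four slot collars (two rows of two, 78 mm apart along x, 84 mm along y). Origin: centre of its underside; x to its rear (away from the robot, yaw up to 0.15 rad), y to its left, z up. Hood hinged at the rear, stay on the right (-y) side, hook at the left of the front face
- slot0 (a point): centre of the deck inside one of the four rectangular slot collars on the conditioner's deck, at deck height (90 mm above the bench); the collar is open at the top, 52 mm (along this frame's x) by 40 mm (along y) inside, walls 4 mm thick and 24 mm tall. A canister stands in it with its underside on the deck, its long side along x (either way round). Axes as unit
- slot1 (a point): centre of the deck inside one of the four rectangular slot collars on the conditioner's deck, at deck height (90 mm above the bench); the collar is open at the top, 52 mm (along this frame's x) by 40 mm (along y) inside, walls 4 mm thick and 24 mm tall. A canister stands in it with its underside on the deck, its long side along x (either way round). Axes as unit
- slot2 (a point): centre of the deck inside one of the four rectangular slot collars on the conditioner's deck, at deck height (90 mm above the bench); the collar is open at the top, 52 mm (along this frame's x) by 40 mm (along y) inside, walls 4 mm thick and 24 mm tall. A canister stands in it with its underside on the deck, its long side along x (either way round). Axes as unit
- slot3 (a point): centre of the deck inside one of the four rectangular slot collars on the conditioner's deck, at deck height (90 mm above the bench); the collar is open at the top, 52 mm (along this frame's x) by 40 mm (along y) inside, walls 4 mm thick and 24 mm tall. A canister stands in it with its underside on the deck, its long side along x (either way round). Axes as unit
- can0: upright white plastic slide canister, a closed rectangular box 46 mm (its x) by 34 mm (its y) in plan and 72 mm tall, 0.16 kg, low centre of mass, standing on the bench at the start; origin at the centre of its underside, z up. Two to four such canisters are present (None: absent, or held in the fingers)
- can1: upright white plastic slide canister, a closed rectangular box 46 mm (its x) by 34 mm (its y) in plan and 72 mm tall, 0.16 kg, low centre of mass, standing on the bench at the start; origin at the centre of its underside, z up. Two to four such canisters are present (None: absent, or held in the fingers)
- can2: upright white plastic slide canister, a closed rectangular box 46 mm (its x) by 34 mm (its y) in plan and 72 mm tall, 0.16 kg, low centre of mass, standing on the bench at the start; origin at the centre of its underside, z up. Two to four such canisters are present (None: absent, or held in the fingers)
- can3: upright white plastic slide canister, a closed rectangular box 46 mm (its x) by 34 mm (its y) in plan and 72 mm tall, 0.16 kg, low centre of mass, standing on the bench at the start; origin at the centre of its underside, z up. Two to four such canisters are present (None: absent, or held in the fingers)
- hood (a joint): hinge of the hood, rad: 0 = shut, 1.52 = nearly upright behind the deck as at the start. The hood is a cream shell 200 mm deep, 190 wide, 85 high, 0.45 kg; its flat top (175 mm above the bench when shut) slopes down over the front 40 mm to a front face 55 high. The hinge rubs (0.55 N m): unlocked, the hood stays where it is left and must be moved all the way, 1 to 4 N at the handle
- hood_hinge (a point): middle of the hood's hinge line, which runs along the unit's y at the rear edge of the deck, 90 mm above the bench
- hood_handle (a point): middle of the hood's handle: a black round bar 11 mm thick, 90 mm long, parallel to the hinge line, its axis 45 mm off the hood's front face. Shut: 245 mm in front of and 45 mm above the hinge line. Open: on top, 335 mm above the bench, standing up, to be pinched from above; it turns between the finger pads as the hood comes down. The frame turns with the hood (shut: as the unit's)
- stay_knuckle (a point): middle of the black thumb pin at the stay's knuckle: 18 mm thick, 40 mm long, level, parallel to the hinge line, sticking out to the unit's right (-y), its middle 37 mm outside the housing's side; about 120 mm above the bench when locked. Pressed straight down (a few N) it passes straight after 6 mm; 30 mm down the stay is well broken and the hood 0.1 to 0.2 rad forward. Use its position only
- stay_knee (a joint): angle at the knuckle between the stay's two 93 mm steel links, rad: 2.18 = locked (0.12 past straight, on its stop), 2.06 = dead straight, less = broken and folding, 0 = folded up with the hood shut
- hook (a joint): angle of the steel hook (84 mm long, 12 wide) on the front face, rad: 0 = upright, home over the pin of the shut hood (its stop); grows as its tip leans out to the unit's left (+y); starts 0.5 to 0.9. It rubs and stays where it is left
- hook_tab (a point): middle of the hook's black thumb tab: a pin 14 mm thick, 45 mm long, standing out forwards (unit's -x) from the hook arm, 60 mm from the pivot. Pushed to the unit's right (-y) by a fingertip on its left side (1 to 3 N), following its arc about the pivot, it swings the hook upright; pushed level without rising, it can bind by friction when it leans far
- hook_pivot (a point): the hook's pivot, 55 mm above the bench, 112 mm in front of and 78 mm to the left of the unit's origin; the hook turns about the unit's x axis
- tube_rack: bystander: yellow tube rack 90 x 160 mm, about 110 mm tall with its tubes; origin at the centre of its underside. Leave alone
- reagent_bottle: bystander: amber jar 72 mm across, 150 mm tall; origin at the centre of its underside. Leave alone
- tip_box: bystander: white and green pipette tip box 120 x 85 x 66 mm; origin at the centre of its underside. Leave alone
Things that resemble listed ones, but are neither listed nor needed, are in the scene too. What is shaped like the can2 but purple is not meant.

How it is judged:
On the way, in this order (a step that is already met when the one before it is completed fails the run):
1. every canister stands upright in a slot, released, with the hood still open and its stay locked (((horizontal distance between can0 and slot0 below 0.008 m and z of can0 in the frame of slot0 below 0.006 m) or (horizontal distance between can0 and slot1 below 0.008 m and z of can0 in the frame of slot1 below 0.006 m) or (horizontal distance between can0 and slot2 below 0.008 m and z of can0 in the frame of slot2 below 0.006 m) or (horizontal distance between can0 and slot3 below 0.008 m and z of can0 in the frame of slot3 below 0.006 m)) and angle between each of can0, can1, can2, can3's own z axis and vertical below 0.08 rad and contact force between the fingers and can0 below 0.1 N and linear speed of each of can0, can1, can2, can3 below 0.03 m/s and ((horizontal distance between can1 and slot0 below 0.008 m and z of can1 in the frame of slot0 below 0.006 m) or (horizontal distance between can1 and slot1 below 0.008 m and z of can1 in the frame of slot1 below 0.006 m) or (horizontal distance between can1 and slot2 below 0.008 m and z of can1 in the frame of slot2 below 0.006 m) or (horizontal distance between can1 and slot3 below 0.008 m and z of can1 in the frame of slot3 below 0.006 m)) and contact force between the fingers and can1 below 0.1 N and ((horizontal distance between can2 and slot0 below 0.008 m and z of can2 in the frame of slot0 below 0.006 m) or (horizontal distance between can2 and slot1 below 0.008 m and z of can2 in the frame of slot1 below 0.006 m) or (horizontal distance between can2 and slot2 below 0.008 m and z of can2 in the frame of slot2 below 0.006 m) or (horizontal distance between can2 and slot3 below 0.008 m and z of can2 in the frame of slot3 below 0.006 m)) and contact force between the fingers and can2 below 0.1 N and ((horizontal distance between can3 and slot0 below 0.008 m and z of can3 in the frame of slot0 below 0.006 m) or (horizontal distance between can3 and slot1 below 0.008 m and z of can3 in the frame of slot1 below 0.006 m) or (horizontal distance between can3 and slot2 below 0.008 m and z of can3 in the frame of slot2 below 0.006 m) or (horizontal distance between can3 and slot3 below 0.008 m and z of can3 in the frame of slot3 below 0.006 m)) and contact force between the fingers and can3 below 0.1 N and value of joint hood above 1.4 rad and value of joint stay_knee above 2.03 rad), for 0.2 s.
2. the stay is broken at its knuckle (value of joint stay_knee below 1.85 rad), for 0.1 s.
3. the hood is shut while the hook is still open (value of joint hood below 0.035 rad and value of joint hook above 0.2 rad), for 0.2 s.
4. the hook is home (value of joint hood below 0.035 rad and value of joint hook below 0.1 rad), for 0.2 s.
At the end, for the whole second after the job is handed in: every canister present stands upright (within 0.08 rad) on the deck in a slot (within 8 mm of its centre, underside within 6 mm of the deck), the hood is shut to within 0.035 rad and the hook is home to within 0.1 rad (all of step 4 and ((horizontal distance between can0 and slot0 below 0.008 m and z of can0 in the frame of slot0 below 0.006 m) or (horizontal distance between can0 and slot1 below 0.008 m and z of can0 in the frame of slot1 below 0.006 m) or (horizontal distance between can0 and slot2 below 0.008 m and z of can0 in the frame of slot2 below 0.006 m) or (horizontal distance between can0 and slot3 below 0.008 m and z of can0 in the frame of slot3 below 0.006 m)) and angle between each of can0, can1, can2, can3's own z axis and vertical below 0.08 rad and contact force between the fingers and can0 below 0.1 N and linear speed of each of can0, can1, can2, can3 below 0.03 m/s and ((horizontal distance between can1 and slot0 below 0.008 m and z of can1 in the frame of slot0 below 0.006 m) or (horizontal distance between can1 and slot1 below 0.008 m and z of can1 in the frame of slot1 below 0.006 m) or (horizontal distance between can1 and slot2 below 0.008 m and z of can1 in the frame of slot2 below 0.006 m) or (horizontal distance between can1 and slot3 below 0.008 m and z of can1 in the frame of slot3 below 0.006 m)) and contact force between the fingers and can1 below 0.1 N and ((horizontal distance between can2 and slot0 below 0.008 m and z of can2 in the frame of slot0 below 0.006 m) or (horizontal distance between can2 and slot1 below 0.008 m and z of can2 in the frame of slot1 below 0.006 m) or (horizontal distance between can2 and slot2 below 0.008 m and z of can2 in the frame of slot2 below 0.006 m) or (horizontal distance between can2 and slot3 below 0.008 m and z of can2 in the frame of slot3 below 0.006 m)) and contact force between the fingers and can2 below 0.1 N and ((horizontal distance between can3 and slot0 below 0.008 m and z of can3 in the frame of slot0 below 0.006 m) or (horizontal distance between can3 and slot1 below 0.008 m and z of can3 in the frame of slot1 below 0.006 m) or (horizontal distance between can3 and slot2 below 0.008 m and z of can3 in the frame of slot2 below 0.006 m) or (horizontal distance between can3 and slot3 below 0.008 m and z of can3 in the frame of slot3 below 0.006 m)) and contact force between the fingers and can3 below 0.1 N); the robot touches nothing.
It fails at once if the hood is slammed (it comes down faster than 1.3 rad/s, about 0.3 m/s at its handle) (velocity of joint hood below -1.3 rad/s).
It fails at once if a bystander is shifted by more than 25 mm (distance of any of tube_rack, reagent_bottle, tip_box from where it was at the start of the episode above 0.025 m).
Of can0, can1, can2, can3 only 2 to 4 are there at a start; the rules pass over those that are not, and their reading is None.
At some moment in a run one of can0, can1, can2, can3 may be knocked a few centimetres aside while the robot is not near it.
It also fails if it takes over 210 s, if anything falls off the work surface, if the arm or the gripper's body presses on something with over 40 N, if the wrist force passes 120 N, or if a joint passes its speed limit or range.

## Working session

There is one attempt and no reset: what is moved stays moved. The work goes in short steps, Python scripts to look and compute and a tool call to move; the robot and the scene stay as the last step left them, time stands still between calls to the robot, and variables do not carry over. Pictures are saved under pics/ and viewed, at most 14 in all, crops included, and the job is handed in when it is done.

Besides the shell and the picture viewer there is one more tool, called as name(argument=value, ...) on one line, values as JSON. move_arm: Moves the arm, as the interface text tells. Its arguments: {"type":"object","properties":{"slide":{"type":"array","items":{"type":"array","items":{"type":"number"}}},"roll":{"type":"array","items":{"type":"number"}},"gripper":{"type":"number"},"squeeze":{"type":"number"}},"required":["slide","roll"]}

```bash
ls; mkdir -p pics; cat > h.py <<'E'
import numpy as np, cv2
from bench import monitor, cams, workorder
from scipy.spatial.transform import Rotation as Rn
def snap(name,fn,crop=None,scale=1):
    c=cams.get_calibration(name); im=cams.get_image(name)[:,:,::-1].copy()
    cv2.imwrite('pics/raw_'+fn+'.png',im)
    if crop: x0,y0,x1,y1=crop; im=im[y0:y1,x0:x1]
    im=cv2.resize(im,None,fx=scale,fy=scale,interpolation=cv2.INTER_CUBIC)
    cv2.imwrite('pics/'+fn+'.png',im); return c
def ray(c,u,v,z):
    K,R,t=[np.array(c[k]) for k in('mtx','R','t')]
    d=R.T@np.linalg.solve(K,[u,v,1]); o=-R.T@t
    return o+d*(z-o[2])/d[2]
def proj(c,X):
    K,R,t=[np.array(c[k]) for k in('mtx','R','t')]
    p=(R@np.atleast_2d(X).T+t.reshape(3,1)); q=K@p; return (q[:2]/q[2]).T
def totool(d):
    s=monitor.get_state(); return Rn.from_rotvec(s['tool_rot']).inv().apply(d)*100
E
python3 - <<'E'
from h import *
s=monitor.get_state(); print(s); print(Rn.from_rotvec(s['tool_rot']).as_matrix().round(3))
for n in('top','scene'):
    c=snap(n,n+'0',scale=1.4); print(n,c)
E
```

```text
pics
{'time': 0.0, 'joint_positions': array([-1.2008955 ,  0.32182836, -0.07009731,  1.45168233,  0.02260314,
        1.37083217, -0.05690765]), 'qd': array([ 2.54763919e-03,  1.40213289e-03, -1.57704929e-04,  2.66376267e-03,
        9.45369335e-04,  5.89286187e-05,  9.57242969e-04]), 'joint_torque': array([ 1.11337145e-04, -4.91291070e+01, -4.03765664e-01, -3.12535071e+01,
       -6.38781628e-02,  4.37754253e-02,  1.75299974e-04]), 'position': array([0.22624104, 0.60866454, 0.18225456]), 'tool_rot': array([-5.55847916e-01, -3.09177403e+00,  3.05826519e-03]), 'ft_force': array([-0.1927481 , -0.82176789, -0.71138357]), 'torque': array([-0.04554859, -0.02609366,  0.06105184]), 'grip_force': 0.0, 'grip_width': 0.9990900817541074}
[[-0.937  0.348 -0.001]
 [ 0.348  0.937 -0.002]
 [-0.    -0.002 -1.   ]]
top {'mtx': array([[489.29156867,   0.        , 289.66002081],
       [  0.        , 489.29156867, 205.41374341],
       [  0.        ,   0.        ,   1.        ]]), 'R': array([[ 0.02198791, -0.99956045, -0.01988557],
       [-0.990535  , -0.0190852 , -0.13592704],
       [ 0.13548777,  0.0226861 , -0.99051926]]), 't': array([-0.0352664 ,  0.55404473,  1.23204805])}
scene {'mtx': array([[430.55550943,   0.        , 278.20527226],
       [  0.        , 430.55550943, 207.84063706],
       [  0.        ,   0.        ,   1.        ]]), 'R': array([[ 0.97622353,  0.21662051, -0.00794866],
       [ 0.20419384, -0.93129072, -0.30166615],
       [-0.07274959,  0.29287053, -0.95338049]]), 't': array([-0.54726779, -0.1110779 ,  1.17719842])}
```

View pics/top0.png

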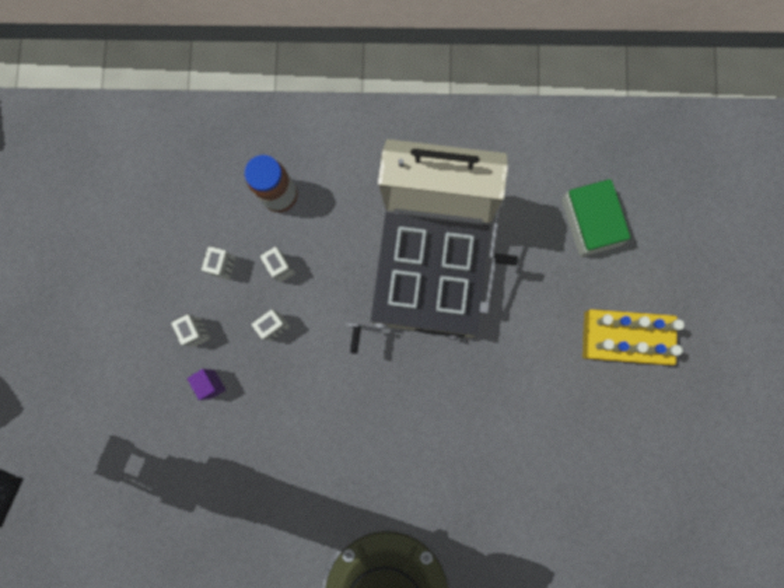

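View pics/scene0.png

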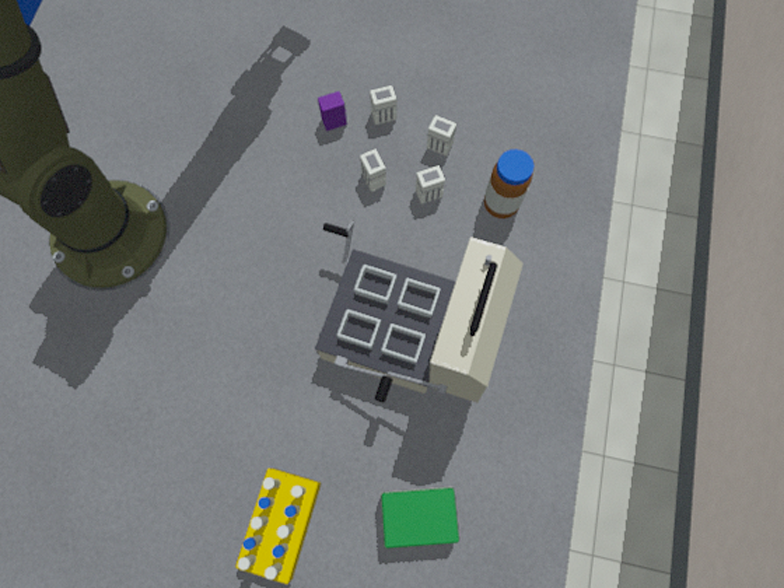

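The images show four white canisters on the left, top image at about (213,261), (274,262), (186,329) and (267,324). There is also a purple decoy at (205,384). The unit's collars are at about (410,244), (458,251), (405,288) and (453,295), the knuckle at (507,259), the hook tab at (354,340) and the handle at (445,157). I'll enlarge these areas next.

```bash
python3 - <<'E'
from h import *
im=cv2.imread('pics/raw_top0.png')
a=cv2.resize(im[170:255,115:210],None,fx=8,fy=8,interpolation=cv2.INTER_CUBIC)[:600,:760]
cv2.imwrite('pics/cA.png',a)
b=cv2.resize(im[95:245,240:380],None,fx=4,fy=4,interpolation=cv2.INTER_CUBIC)
cv2.imwrite('pics/cB.png',b)
E
```

```text
(no output)
```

View pics/cA.png

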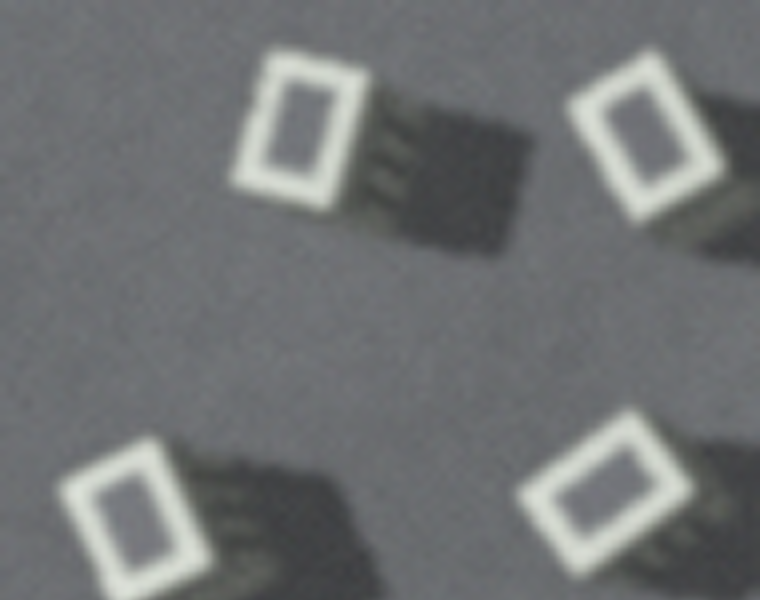

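View pics/cB.png

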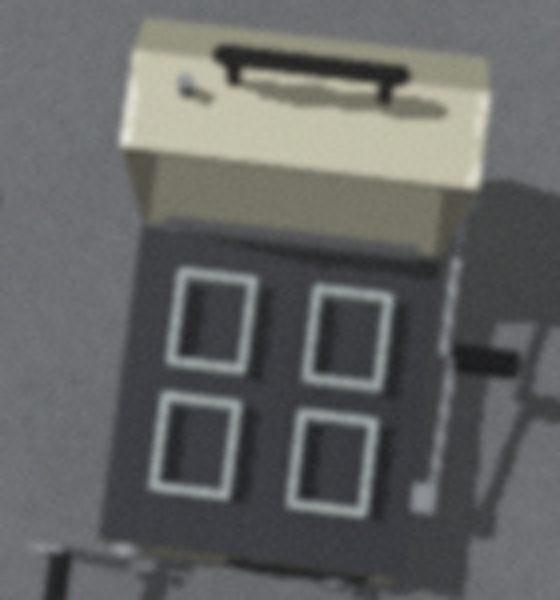

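The crops show clean white rim outlines on the four canisters and pale collar rims on the deck. I'll measure their centres and yaws with contours in both cameras.

```bash
cat >> h.py <<'E'
def rects(raw,c,roi,thr,z,smin,smax,ch=2,up=4):
    """min-area rectangles (metric, at height z) of bright contours in roi"""
    im=cv2.imread(raw); x0,y0,x1,y1=roi
    g=cv2.resize(im[y0:y1,x0:x1],None,fx=up,fy=up,interpolation=cv2.INTER_CUBIC).min(2)
    cs,_=cv2.findContours((g>thr).astype(np.uint8),cv2.RETR_EXTERNAL,cv2.CHAIN_APPROX_NONE)
    out=[]
    for k in cs:
        if len(k)<40: continue
        P=np.array([ray(c,(p[0]+.5)/up-.5+x0,(p[1]+.5)/up-.5+y0,z)[:2] for p in k[:,0]])
        (cx,cy),(w,h),a=cv2.minAreaRect((P*1000).astype(np.float32))
        if not(smin<min(w,h) and max(w,h)<smax): continue
        if w<h: a+=90
        a=(a+90)%180-90
        out.append((cx/1000,cy/1000,max(w,h),min(w,h),a)) # a: yaw of long side, deg
    return sorted(out)
E
python3 - <<'E'
from h import *
np.set_printoptions(suppress=True,precision=4)
t=cams.get_calibration('top'); s=cams.get_calibration('scene')
for thr in(140,160):
  print('cans top',*np.round(rects('pics/raw_top0.png',t,(110,165,215,255),thr,.072,25,65),4),sep='\n')
  print('cans scene',*np.round(rects('pics/raw_scene0.png',s,(250,55,340,150),thr,.072,25,65),4),sep='\n')
for thr in(110,125,140):
  print('col top',*np.round(rects('pics/raw_top0.png',t,(270,155,342,228),thr,.114,35,75),4),sep='\n')
  print('col scene',*np.round(rects('pics/raw_scene0.png',s,(238,185,316,262),thr,.114,35,75),4),sep='\n')
E
```

```text
cans top
[ 0.4671  0.3728 47.45   35.9185 28.0139]
[  0.48     0.2246  47.6035  35.7146 -51.353 ]
[ 0.5939  0.2177 48.0564 36.0037 31.9332]
[  0.5945   0.328   48.5415  35.6743 -13.1591]
cans scene
[ 0.4642  0.3748 47.9739 37.1175 28.8518]
[  0.4771   0.2261  48.6003  36.0412 -52.6362]
[ 0.591   0.2192 48.2856 36.0248 32.0255]
[  0.5913   0.3303  48.2007  36.7699 -13.0683]
cans top
[ 0.4671  0.3727 45.1505 33.9222 28.0945]
[  0.4801   0.2246  46.0078  33.6367 -51.4609]
[ 0.5938  0.2176 45.7221 33.9238 31.971 ]
[  0.5946   0.328   46.1908  33.5944 -12.5967]
cans scene
[ 0.4642  0.3747 46.36   34.5954 28.1452]
[  0.4773   0.2262  46.8546  34.1969 -52.9233]
[ 0.591   0.2192 46.3828 34.1457 32.4931]
[  0.5914   0.3302  46.0794  34.6741 -13.2205]
col top
[ 0.5341 -0.1058 62.3245 49.775  -6.1637]
[ 0.5432 -0.0221 62.557  50.2443 -6.5397]
[ 0.6117 -0.1143 62.5936 49.9799 -5.752 ]
[ 0.6207 -0.0306 62.6419 50.1559 -6.4605]
col scene
[ 0.5316 -0.1042 63.276  51.8474 -6.5824]
[ 0.5405 -0.0208 63.885  52.2896 -6.7742]
[ 0.6091 -0.1123 63.0996 52.0836 -6.4811]
[ 0.6178 -0.0291 63.008  52.8106 -6.4204]
col top
[ 0.5341 -0.1058 60.7199 48.4281 -6.2744]
[ 0.5433 -0.0222 61.1375 48.4458 -6.1953]
[ 0.6117 -0.1142 60.7302 48.3922 -6.0549]
[ 0.6207 -0.0307 60.6765 48.2767 -5.9988]
col scene
[ 0.5316 -0.1039 62.2102 50.6078 -6.2754]
[ 0.5405 -0.0204 62.5034 50.8084 -6.2348]
[ 0.6091 -0.1122 62.0409 50.6635 -6.4235]
[ 0.618  -0.0288 62.0591 50.9262 -6.2689]
col top
col scene
[ 0.5317 -0.1038 61.2861 49.4166 -6.2798]
[ 0.5405 -0.0203 61.5034 49.7357 -5.9381]
[ 0.6092 -0.1121 61.1403 49.6865 -6.4827]
[ 0.618  -0.0287 61.309  49.8306 -6.101 ]
```

Both cameras agree to about 3 mm, with sizes matching 46x34 and 60x48 mm, so I'll average them. Next: plan the first pick and check the bottle's clearance.

```bash
cat >> h.py <<'E'
def cans():
    t=snap('top','lt'); s=snap('scene','ls')
    a=rects('pics/raw_top_x.png',t,(0,0,1,1),1,0,0,0) if 0 else rects('pics/raw_lt.png',t,(90,150,225,285),150,.072,28,55)
    b=rects('pics/raw_ls.png',s,(230,40,350,170),150,.072,28,55)
    print('top');[print(np.round(r,4)) for r in a]; print('scene');[print(np.round(r,4)) for r in b]
def plan(wps):
    """wps: (x,y,z,yaw deg of tool x); prints tool-axis shift cm and roll"""
    s=monitor.get_state(); R=Rn.from_rotvec(s['tool_rot']); p=s['position']; m=R.as_matrix()
    y0=np.degrees(np.arctan2(m[1,0],m[0,0])); print('now',p.round(4),'yaw',y0.round(2),'tilt',np.degrees(np.arccos(-m[2,2])).round(2),'F',s['ft_force'].round(1))
    for w in wps:
        d=R.inv().apply(np.array(w[:3])-p)*100
        r=-np.radians((w[3]-y0+180)%360-180); print(d.round(2),round(r,3))
E
python3 - <<'E'
from h import *
t=cams.get_calibration('top'); s=cams.get_calibration('scene')
print('bottle',ray(t,265/1.4,172/1.4,.15),ray(s,515/1.4,168/1.4,.15))
print('knuckle',ray(t,240+487/4,95+361/4,.12+.009),ray(s,384/1.4,388/1.4,.12))
print('handle',ray(t,240+312/4,95+62/4,.3405),ray(s,483/1.4,299/1.4,.335))
print('tab',ray(t,354/1.4,340/1.4,.1),ray(s,335/1.4,230/1.4,.1))
print('wrist',cams.get_calibration('wrist'))
plan([(.4787,.2254,.20,128),(.4787,.2254,.031,128)])
E
```

```text
bottle [0.73690223 0.22183059 0.15      ] [0.73551678 0.22252116 0.15      ]
knuckle [ 0.59457198 -0.19874846  0.129     ] [ 0.59562905 -0.19392933  0.12      ]
handle [ 0.70786655 -0.08378048  0.3405    ] [ 0.70622902 -0.08411382  0.335     ]
tab [0.45203597 0.06264566 0.1       ] [0.4486524  0.06266922 0.1       ]
wrist {'mtx': array([[327.76091985,   0.        , 278.74181452],
       [  0.        , 327.76091985, 207.69510819],
       [  0.        ,   0.        ,   1.        ]]), 'R': array([[ 3.48257804e-01,  9.37398676e-01,  4.73467978e-04],
       [ 8.94822090e-01, -3.32590365e-01,  2.97786965e-01],
       [ 2.79302577e-01, -1.03282965e-01, -9.54632233e-01]]), 't': array([-0.64993139, -0.03438627,  0.39026685])}
now [0.2262 0.6087 0.1824] yaw 159.62 tilt 0.1 F [-0.4 -0.5  0.3]
[-37.02 -27.14  -1.71] 0.552
[-37.01 -27.11  15.19] 0.552
```

move_arm(slide=[[-37,-27.1,-1.7],[-37,-27.1,-1.7],[-37,-27.1,-1.7],[-37,-27.1,-1.7],[-37,-27.1,-1.7],[-37,-27.1,-1.7],[-37,-27.1,-1.7],[-37,-27.1,-1.7],[-37,-27.1,-1.7],[-37,-27.1,-1.7],[-37,-27.1,-1.7],[-37,-27.1,-1.7],[-37,-27.1,-1.7],[-37,-27.1,-1.7],[-37,-27.1,-1.7]], roll=[0.552,0.552,0.552,0.552,0.552,0.552,0.552,0.552,0.552,0.552,0.552,0.552,0.552,0.552,0.552], gripper=7, squeeze=20)

```text
time: 1.6
position: [0.4782, 0.2275, 0.2003]
tool_rot: [-1.374, -2.825, 0.0]
ft_force: [-0.0, -0.2, -0.3]
grip_width: 0.802
grip_force: 0.0
```

```bash
python3 - <<'E'
from h import *
plan([(.4787,.2254,.20,128),(.4787,.2254,.031,128)])
c=snap('wrist','w1'); 
import pickle; pickle.dump(c,open('w1.pkl','wb'))
print(proj(c,[[.4787,.2254,.072]]), -c['R'].T@c['t'])
E
```

```text
now [0.4782 0.2275 0.2003] yaw 128.11 tilt 0.01 F [-0.  -0.2 -0.3]
[-0.19 -0.09  0.03] 0.002
[-0.2  -0.09 16.93] 0.002
[[277.93550833 192.06058458]] [0.42630422 0.29255081 0.40101374]
```

View pics/w1.png

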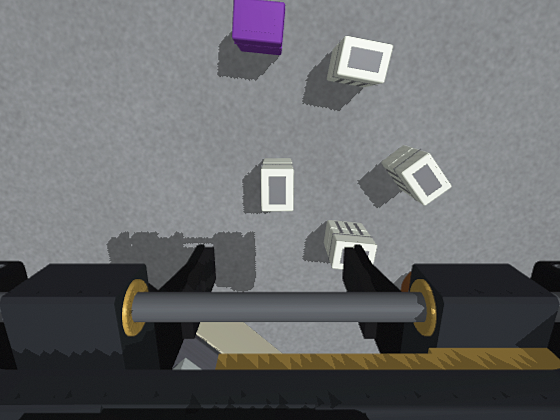

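The wrist view shows the target canister's rim centred at about (278,190) against a predicted (278,192), and the gripper body lies along the closing direction. Now I'll descend and grip.

move_arm(slide=[[-0.2,-0.1,4],[-0.2,-0.1,8],[-0.2,-0.1,12],[-0.2,-0.1,15],[-0.2,-0.1,16.5],[-0.2,-0.1,16.9],[-0.2,-0.1,16.9],[-0.2,-0.1,16.9]], roll=[0,0,0,0,0,0,0,0])

```text
time: 2.45
position: [0.4803, 0.2249, 0.0326]
tool_rot: [1.377, 2.823, 0.003]
ft_force: [0.6, 0.3, -0.1]
grip_width: 0.804
grip_force: 0.0
```

move_arm(slide=[[0,0,0],[0,0,0],[0,0,0],[0,0,0],[0,0,0],[0,0,0],[0,0,0],[0,0,0]], roll=[0,0,0,0,0,0,0,0], gripper=2, squeeze=25)

```text
time: 3.25
position: [0.4793, 0.2242, 0.0314]
tool_rot: [-1.377, -2.823, -0.0]
ft_force: [-1.0, -0.7, 1.4]
grip_width: 0.375
grip_force: 25.0
```

move_arm(slide=[[0,0,-2],[0,0,-5],[0,0,-9],[0,0,-13],[0,0,-17],[0,0,-19],[0,0,-19]], roll=[0,0,0,0,0,0,0])

```text
time: 3.95
position: [0.4812, 0.2251, 0.2247]
tool_rot: [1.376, 2.82, 0.009]
ft_force: [-0.0, -0.4, -1.0]
grip_width: 0.376
grip_force: 25.0
```

```bash
python3 - <<'E'
from h import *
print(monitor.get_state()['grip_width']*8.7,monitor.get_state()['grip_force'])
plan([(.6104,-.1132,.225,173.75),(.6104,-.1132,.140,173.75),(.6104,-.1132,.121,173.75)])
E
```

```text
3.272641536265697 24.995673894882202
now [0.4812 0.2251 0.2247] yaw 127.98 tilt 0.37 F [-0.  -0.4 -1. ]
[-34.62 -10.64  -0.08] -0.799
[-34.61 -10.69   8.41] -0.799
[-34.61 -10.7   10.31] -0.799
```

move_arm(slide=[[-4,-1.2,0],[-8,-2.4,0],[-12,-3.7,0],[-16,-4.9,0],[-20,-6.2,0],[-24,-7.4,0],[-28,-8.6,0],[-31,-9.6,0],[-33.5,-10.4,0],[-34.6,-10.7,0],[-34.6,-10.7,0],[-34.6,-10.7,0],[-34.6,-10.7,0],[-34.6,-10.7,0],[-34.6,-10.7,0]], roll=[-0.1,-0.2,-0.3,-0.4,-0.5,-0.6,-0.7,-0.77,-0.799,-0.799,-0.799,-0.799,-0.799,-0.799,-0.799])

```text
time: 5.45
position: [0.608, -0.1131, 0.2216]
tool_rot: [0.168, 3.137, 0.001]
ft_force: [-0.2, 0.1, -1.4]
grip_width: 0.372
grip_force: 25.0
```

```bash
python3 - <<'E'
from h import *
plan([(.6117,-.1133,.225,173.75),(.6117,-.1133,.140,173.75),(.6117,-.1133,.121,173.75)])
c=snap('wrist','w2')
plan([(.6117,-.1133,.225,173.75)])
t=cams.get_calibration('top'); snap('top','lt'); snap('scene','ls')
a=cv2.imread('pics/raw_lt.png')[100:240,230:390];b=cv2.imread('pics/raw_ls.png')[140:280,210:370]
w=cv2.imread('pics/raw_w2.png')
u=np.vstack([cv2.resize(a,(0,0),fx=2.1,fy=2.1),cv2.resize(b,(0,0),fx=2.1,fy=2.1)])
w=cv2.resize(w,(460,345)); w=np.vstack([w,np.zeros((u.shape[0]-345,460,3),np.uint8)])
cv2.imwrite('pics/m2.png',np.hstack([u,w]))
E
```

```text
now [ 0.608  -0.1131  0.2216] yaw 173.86 tilt 0.04 F [-0.2  0.1 -1.4]
[-0.37  0.02 -0.34] 0.002
[-0.37  0.02  8.16] 0.002
[-0.37  0.02 10.06] 0.002
now [ 0.608  -0.1134  0.2216] yaw 173.84 tilt 0.04 F [-0.8 -0.5 -0.8]
[-0.37  0.05 -0.34] 0.002
```

View pics/m2.png

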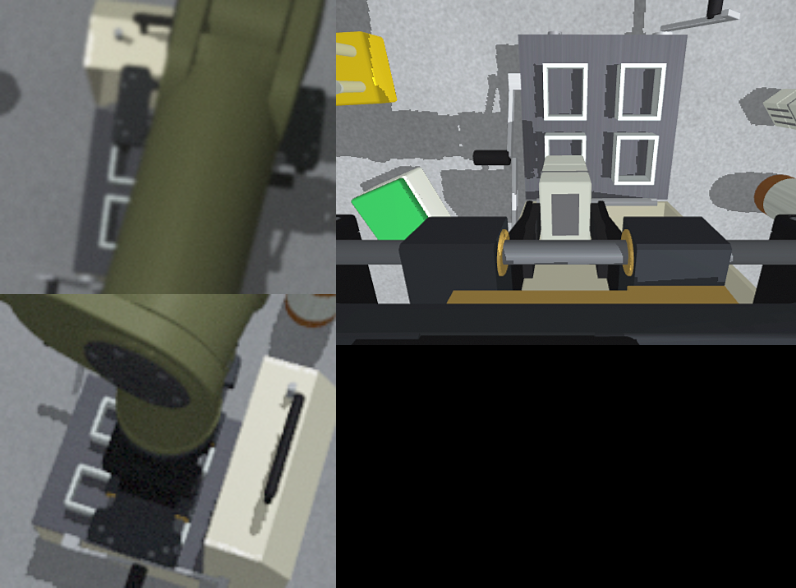

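The wrist view shows the held canister's rim and three collars together. I'll measure both from this one image.

```bash
cat >> h.py <<'E'
def wr(raw,c,zt,off=.0):
    print('collars');[print(np.round(r,4)) for r in rects(raw,c,(0,30,560,240),200,.114,44,70)]
    g=cv2.imread(raw).min(2); x0,y0,x1,y1=240,212,320,295
    for thr in(190,215):
        print('held');[print(np.round(r,4)) for r in rects(raw,c,(x0,y0,x1,y1),thr,zt,15,60)]
E
python3 - <<'E'
from h import *
import pickle
c=cams.get_calibration('wrist')
pickle.dump(c,open('w2.pkl','wb'))
wr('pics/raw_w2.png',c,.2216-.0314+.072)
im=cv2.imread('pics/raw_w2.png')[150:300,220:340]
cv2.imwrite('pics/c2.png',cv2.resize(im,None,fx=4,fy=4))
E
```

```text
collars
[ 0.5313 -0.1047 59.8198 48.2259 -6.1868]
[ 5.40300e-01 -2.13000e-02  6.02933e+01  4.84567e+01 -6.23870e+00]
[ 6.17500e-01 -2.97000e-02  6.02660e+01  4.84463e+01 -6.24750e+00]
held
[ 0.6027 -0.1126 40.8812 32.9346 -6.2462]
held
```

View pics/c2.png

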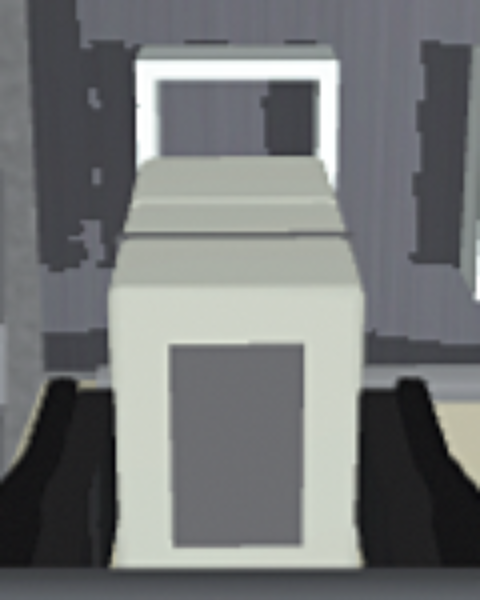

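The crop shows the held rim's front edge at crop row 285 (raw 221) and its inner panel at rows 343–547, columns 168–303. The rear rim is hidden by the bar.

```bash
python3 - <<'E'
from h import *
import pickle
c=pickle.load(open('w2.pkl','rb'))
z=.2216-.0314+.072
for u,v in((236.5/4+220-.4,285/4+150-.4),(235.5/4+220-.4,343/4+150-.4),(236/4+220-.4,547/4+150-.4)): print(ray(c,u,v,z))
E
```

```text
[ 0.58189325 -0.11046435  0.2622    ]
[ 0.58991789 -0.11146799  0.2622    ]
[ 0.62011036 -0.11468433  0.2622    ]
```

Wrist (+3.5 mm) and fixed cameras (+3.7 mm) agree on the correction. Lowering now.

move_arm(slide=[[-0.36,0,0],[-0.36,0,2],[-0.36,0,4],[-0.36,0,5.5],[-0.36,0,6.5],[-0.36,0,7],[-0.36,0,7.5],[-0.36,0,8],[-0.36,0,8.5],[-0.36,0,9],[-0.36,0,9.4],[-0.36,0,9.7],[-0.36,0,9.9],[-0.36,0,9.9],[-0.36,0,9.9]], roll=[0,0,0,0,0,0,0,0,0,0,0,0,0,0,0])

```text
time: 7.1
position: [0.6116, -0.1148, 0.1225]
tool_rot: [0.171, 3.137, 0.0]
ft_force: [0.3, 1.0, -1.2]
grip_width: 0.375
grip_force: 25.0
```

move_arm(slide=[[0,0,0.1],[0,0,0.15],[0,0,0.15],[0,0,0.15],[0,0,0.15],[0,0,0.15]], roll=[0,0,0,0,0,0], gripper=5)

```text
time: 7.7
position: [0.6116, -0.1147, 0.1209]
tool_rot: [0.171, 3.137, 0.0]
ft_force: [-1.6, -0.1, -0.0]
grip_width: 0.572
grip_force: 0.0
```

move_arm(slide=[[0,0,-1],[0,0,-3],[0,0,-6],[0,0,-10],[0,0,-13],[0,0,-13]], roll=[0,0,0,0,0,0])

```text
time: 8.3
position: [0.6142, -0.1157, 0.2571]
tool_rot: [0.171, 3.127, -0.0]
ft_force: [-0.2, -1.3, 0.4]
grip_width: 0.575
grip_force: 0.0
```

```bash
python3 - <<'E'
from h import *
c=snap('wrist','w3'); 
print('can in slot');[print(np.round(r,4)) for r in rects('pics/raw_w3.png',c,(150,30,420,300),200,.162,20,65)]
cans()
plan([(.48,.23,.25,128)])
E
```

```text
can in slot
[ 0.5306 -0.1041 51.2744 41.1797 -6.1814]
[ 5.38400e-01 -3.25000e-02  5.14610e+01  4.14306e+01 -6.14460e+00]
[ 0.6013 -0.1117 59.6648 41.0534 -6.1023]
[ 6.04800e-01 -3.97000e-02  5.15002e+01  4.13541e+01 -6.21100e+00]
top
[ 0.4672  0.3729 47.7411 36.4283 28.1895]
[ 0.594   0.2176 48.2885 36.6643 32.4244]
[  0.5945   0.3281  48.8189  36.2822 -12.8822]
scene
now [ 0.6113 -0.1146  0.2508] yaw 173.77 tilt 0.02 F [-0.4  0.6  0. ]
[16.8  32.84  0.09] 0.799
```

View pics/w3.png

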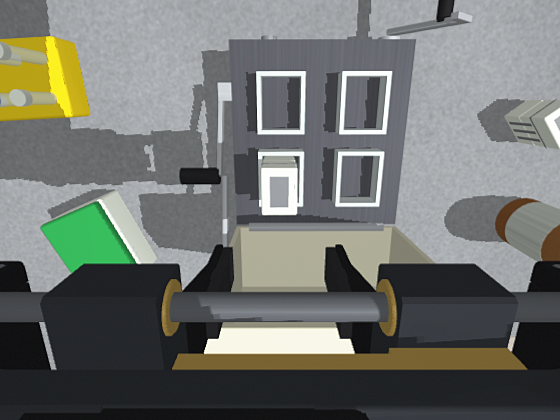

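The canister sits inside the rear-right collar, rim centre about (279,190). Now the left-front canister (C).

```bash
python3 - <<'E'
from h import *
import pickle
c=cams.get_calibration('wrist')
for p in((280,190),(279,191)):print(ray(c,*p,.162))
plan([(.4657,.3737,.20,-151.8),(.4657,.3737,.031,-151.8)])
E
```

```text
[ 0.60172975 -0.11152989  0.162     ]
[ 0.60256346 -0.11253621  0.162     ]
now [ 0.6113 -0.1146  0.2508] yaw 173.77 tilt 0.02 F [-0.4  0.6  0. ]
[19.78 46.96  5.1 ] -0.601
[19.78 46.96 22.  ] -0.601
```

```bash
python3 - <<'E'
from h import *
c=cams.get_calibration('wrist')
g=cv2.imread('pics/raw_w3.png').min(2).astype(int)
for u in(265,280,294): print(u,[(v,g[v,u]) for v in range(154,222,1)])
print('row',[(u,g[190,u]) for u in range(250,310)])
E
```

```text
265 [(154, np.int64(249)), (155, np.int64(223)), (156, np.int64(144)), (157, np.int64(145)), (158, np.int64(154)), (159, np.int64(154)), (160, np.int64(160)), (161, np.int64(153)), (162, np.int64(150)), (163, np.int64(125)), (164, np.int64(149)), (165, np.int64(152)), (166, np.int64(146)), (167, np.int64(158)), (168, np.int64(249)), (169, np.int64(253)), (170, np.int64(252)), (171, np.int64(252)), (172, np.int64(252)), (173, np.int64(252)), (174, np.int64(252)), (175, np.int64(251)), (176, np.int64(252)), (177, np.int64(251)), (178, np.int64(252)), (179, np.int64(251)), (180, np.int64(251)), (181, np.int64(252)), (182, np.int64(252)), (183, np.int64(252)), (184, np.int64(251)), (185, np.int64(252)), (186, np.int64(252)), (187, np.int64(252)), (188, np.int64(252)), (189, np.int64(252)), (190, np.int64(252)), (191, np.int64(251)), (192, np.int64(251)), (193, np.int64(251)), (194, np.int64(251)), (195, np.int64(251)), (196, np.int64(251)), (197, np.int64(251)), (198, np.int64(251)), (199, np.int64(251)), (200, np.int64(251)), (201, np.int64(251)), (202, np.int64(251)), (203, np.int64(25
[... 3994 characters left out ...]
(278, np.int64(159)), (279, np.int64(158)), (280, np.int64(158)), (281, np.int64(159)), (282, np.int64(158)), (283, np.int64(160)), (284, np.int64(160)), (285, np.int64(161)), (286, np.int64(159)), (287, np.int64(153)), (288, np.int64(184)), (289, np.int64(255)), (290, np.int64(255)), (291, np.int64(252)), (292, np.int64(252)), (293, np.int64(252)), (294, np.int64(253)), (295, np.int64(255)), (296, np.int64(255)), (297, np.int64(154)), (298, np.int64(78)), (299, np.int64(217)), (300, np.int64(247)), (301, np.int64(247)), (302, np.int64(255)), (303, np.int64(155)), (304, np.int64(88)), (305, np.int64(99)), (306, np.int64(100)), (307, np.int64(102)), (308, np.int64(101)), (309, np.int64(103))]
```

The can is in the slot once the settling offset of the snapshot is allowed for. Going to canister C.

move_arm(slide=[[19.8,47,5.1],[19.8,47,5.1],[19.8,47,5.1],[19.8,47,5.1],[19.8,47,5.1],[19.8,47,5.1],[19.8,47,5.1],[19.8,47,5.1],[19.8,47,5.1],[19.8,47,5.1],[19.8,47,5.1],[19.8,47,5.1],[19.8,47,5.1],[19.8,47,5.1],[19.8,47,5.1],[19.8,47,5.1],[19.8,47,5.1]], roll=[-0.601,-0.601,-0.601,-0.601,-0.601,-0.601,-0.601,-0.601,-0.601,-0.601,-0.601,-0.601,-0.601,-0.601,-0.601,-0.601,-0.601], gripper=7)

```text
time: 10.15
position: [0.4662, 0.3733, 0.2002]
tool_rot: [-0.763, 3.047, 0.0]
ft_force: [-0.3, -0.1, 0.7]
grip_width: 0.802
grip_force: 0.0
```

```bash
python3 - <<'E'
from h import *
c=snap('wrist','w4')
print([np.round(r,4) for r in rects('pics/raw_w4.png',c,(200,120,360,260),200,.072,20,65)])
plan([(.4657,.3737,.20,-151.8),(.4657,.3737,.031,-151.8)])
E
```

```text
[array([ 0.4634,  0.3743, 44.5254, 33.1222, 28.3249])]
now [0.466  0.3735 0.2001] yaw -151.85 tilt 0.02 F [-0.4 -0.1  0.3]
[0.02 0.03 0.01] -0.001
[ 0.03  0.03 16.91] -0.001
```

move_arm(slide=[[0.1,0.1,4],[0.1,0.1,8],[0.1,0.1,12],[0.1,0.1,15],[0.1,0.1,16.5],[0.1,0.1,16.9],[0.1,0.1,16.9],[0.1,0.1,16.9]], roll=[0,0,0,0,0,0,0,0])

```text
time: 11.0
position: [0.4657, 0.3755, 0.0328]
tool_rot: [-0.765, 3.044, 0.003]
ft_force: [-0.2, 0.2, 0.8]
grip_width: 0.801
grip_force: 0.0
```

move_arm(slide=[[0,0,0],[0,0,0],[0,0,0],[0,0,0],[0,0,0],[0,0,0],[0,0,0],[0,0,0]], roll=[0,0,0,0,0,0,0,0], gripper=2, squeeze=25)

```text
time: 11.8
position: [0.4645, 0.3743, 0.0309]
tool_rot: [-0.765, 3.047, -0.0]
ft_force: [0.5, -0.9, 2.2]
grip_width: 0.376
grip_force: 25.0
```

move_arm(slide=[[0,0,-2],[0,0,-5],[0,0,-9],[0,0,-13],[0,0,-17],[0,0,-20],[0,0,-20],[0,0,-20]], roll=[0,0,0,0,0,0,0,0])

```text
time: 12.6
position: [0.4642, 0.3743, 0.2304]
tool_rot: [0.765, -3.047, -0.0]
ft_force: [0.3, -0.6, -2.7]
grip_width: 0.376
grip_force: 25.0
```

```bash
python3 - <<'E'
from h import *
plan([(.6105,-.0297,.232,173.75)])
cans()
E
```

```text
now [0.4642 0.3743 0.2304] yaw -151.79 tilt 0.01 F [ 0.3 -0.6 -2.7]
[  6.21 -42.52  -0.16] 0.601
top
[ 0.594   0.2177 47.7315 35.5217 31.9313]
[  0.5945   0.3281  47.8762  35.39   -12.7141]
scene
[ 0.591   0.2193 47.4785 35.2804 32.4909]
[  0.5913   0.3303  47.3111  35.9161 -13.4276]
```

move_arm(slide=[[0.5,-4,0],[1,-8,0],[1.5,-12,0],[2,-16,0],[2.6,-20,0],[3.1,-24,0],[3.6,-28,0],[4.1,-32,0],[4.6,-36,0],[5.1,-40,0],[5.4,-42,-0.1],[5.5,-42.9,-0.2],[5.5,-42.9,-0.2],[5.5,-42.9,-0.2],[5.5,-42.9,-0.2],[5.5,-42.9,-0.2],[5.5,-42.9,-0.2]], roll=[0.06,0.12,0.18,0.24,0.3,0.36,0.42,0.48,0.54,0.601,0.601,0.601,0.601,0.601,0.601,0.601,0.601])

```text
time: 14.4
position: [0.6185, -0.0286, 0.233]
tool_rot: [0.168, 3.137, 0.001]
ft_force: [0.1, -0.1, -1.8]
grip_width: 0.379
grip_force: 25.0
```

```bash
cat >> h.py <<'E'
def held(fn,zpick):
    s=monitor.get_state(); c=snap('wrist',fn); raw='pics/raw_%s.png'%fn
    zt=s['position'][2]-zpick+.072
    print('collars');[print(np.round(r,4)) for r in rects(raw,c,(0,30,560,225),200,.114,44,70)]
    g=cv2.imread(raw).min(2); m=((g[215:300,235:325]<140)&(g[215:300,235:325]>90)).astype(np.uint8)
    n,l,st,ce=cv2.connectedComponentsWithStats(m)
    i=[k for k in range(1,n) if st[k,4]>300 and st[k,3]<80]
    for k in i: print('panel',st[k],'centre',ray(c,*(st[k,:2]+st[k,2:4]/2-.5+[235,215]),zt).round(4),'len',ray(c,280,215+st[k,1]+st[k,3],zt)[0]-ray(c,280,215+st[k,1],zt)[0])
    plan([(*s['position'],173.75)])
E
python3 - <<'E'
from h import *
held('w5',.0309)
E
```

```text
collars
[ 0.5313 -0.1035 59.5824 48.4734 -6.0993]
[ 5.40200e-01 -2.04000e-02  5.98155e+01  4.81275e+01 -6.13800e+00]
panel [ 72   0  18  23 340] centre [ 0.5972 -0.0064  0.2741] len 0.012679891588242453
panel [  27   24   34   51 1646] centre [ 0.6168 -0.0279  0.2741] len 0.030328136636458725
now [ 0.6186 -0.0289  0.233 ] yaw 173.83 tilt 0.02 F [-0.8 -0.6 -0.6]
[0.01 0.03 0.  ] 0.001
```

move_arm(slide=[[-0.1,-0.1,1],[-0.1,-0.1,3],[-0.1,-0.1,5],[-0.1,-0.1,6.5],[-0.1,-0.1,7.5],[-0.1,-0.1,8],[-0.1,-0.1,8.5],[-0.1,-0.1,9],[-0.1,-0.1,9.5],[-0.1,-0.1,10],[-0.1,-0.1,10.5],[-0.1,-0.1,10.8],[-0.1,-0.1,11.1],[-0.1,-0.1,11.2],[-0.1,-0.1,11.2]], roll=[0,0,0,0,0,0,0,0,0,0,0,0,0,0,0])

```text
time: 15.95
position: [0.6197, -0.0308, 0.121]
tool_rot: [0.171, 3.137, 0.0]
ft_force: [0.6, -0.7, -2.2]
grip_width: 0.378
grip_force: 25.0
```

move_arm(slide=[[0,0,0],[0,0,0.05],[0,0,0.05],[0,0,0.05],[0,0,0.05],[0,0,0.05]], roll=[0,0,0,0,0,0], gripper=5)

```text
time: 16.55
position: [0.6196, -0.0308, 0.1205]
tool_rot: [0.171, 3.137, 0.0]
ft_force: [0.2, -0.6, 0.0]
grip_width: 0.572
grip_force: 0.0
```

move_arm(slide=[[0,0,-1],[0,0,-3],[0,0,-6],[0,0,-10],[0,0,-12],[0,0,-13],[0,0,-13],[0,0,-13],[0,0,-13]], roll=[0,0,0,0,0,0,0,0,0])

```text
time: 17.45
position: [0.6186, -0.0306, 0.2486]
tool_rot: [-0.17, -3.134, 0.0]
ft_force: [0.4, 0.5, -0.4]
grip_width: 0.574
grip_force: 0.0
```

```bash
cat >> h.py <<'E'
def slotted(fn):
    c=snap('wrist',fn); g=cv2.imread('pics/raw_%s.png'%fn).min(2)[20:235]
    n,l,st,ce=cv2.connectedComponentsWithStats(((g>120)&(g<175)).astype(np.uint8))
    for k in range(1,n):
        p0,p1=[ray(c,u,v,.162) for u,v in((st[k,0]-.5,st[k,1]+19.5),(st[k,0]+st[k,2]-.5,st[k,1]+st[k,3]+19.5))]
        if st[k,4]>150 and 16<abs(p1-p0)[1]*1000<28 and 24<abs(p1-p0)[0]*1000<38: print('panel',st[k],((p0+p1)/2).round(4),(abs(p1-p0)*1000).round(1))
    return c
E
python3 - <<'E'
from h import *
slotted('w6')
cans()
plan([(.5926,.3292,.20,167),(.5926,.3292,.031,167)])
E
```

```text
top
[ 0.594   0.2177 48.6381 36.6207 31.9346]
[  0.5945   0.3282  49.1011  36.559  -12.8512]
scene
now [ 0.619  -0.0307  0.2492] yaw 173.77 tilt 0.11 F [-0.1 -0.1  0.1]
[ 6.52 35.49  4.92] 0.118
[ 6.49 35.5  21.82] 0.118
```

move_arm(slide=[[6.6,35.5,4.9],[6.6,35.5,4.9],[6.6,35.5,4.9],[6.6,35.5,4.9],[6.6,35.5,4.9],[6.6,35.5,4.9],[6.6,35.5,4.9],[6.6,35.5,4.9],[6.6,35.5,4.9],[6.6,35.5,4.9],[6.6,35.5,4.9],[6.6,35.5,4.9],[6.6,35.5,4.9],[6.6,35.5,4.9]], roll=[0.118,0.118,0.118,0.118,0.118,0.118,0.118,0.118,0.118,0.118,0.118,0.118,0.118,0.118], gripper=7)

```text
time: 19.0
position: [0.5928, 0.3285, 0.2018]
tool_rot: [0.357, 3.121, 0.001]
ft_force: [-0.7, 0.5, 0.5]
grip_width: 0.805
grip_force: 0.0
```

```bash
python3 - <<'E'
from h import *
c=snap('wrist','w7')
print([np.round(r,4) for r in rects('pics/raw_w7.png',c,(200,120,360,260),200,.072,20,65)])
plan([(.592,.3297,.20,167),(.592,.3297,.031,167)])
t=snap('top','lt')
for r in rects('pics/raw_lt.png',t,(270,140,342,228),150,.162,25,60): print('slotted',np.round(r,4))
E
```

```text
[array([  0.5905,   0.3301,  44.4987,  32.7494, -12.4647])]
now [0.5927 0.3288 0.2017] yaw 166.96 tilt 0.03 F [-0.8 -0.2 -0.6]
[0.09 0.08 0.17] -0.001
[ 0.09  0.07 17.07] -0.001
slotted [ 0.5278 -0.1034 56.9267 45.2227 -6.5547]
slotted [ 5.36700e-01 -2.34000e-02  5.67201e+01  4.49594e+01 -6.35200e+00]
slotted [ 0.6122 -0.1127 46.9946 44.818  -6.2817]
```

move_arm(slide=[[0.1,0.1,4],[0.1,0.1,8],[0.1,0.1,12],[0.1,0.1,15],[0.1,0.1,16.5],[0.1,0.1,17],[0.1,0.1,17],[0.1,0.1,17]], roll=[0,0,0,0,0,0,0,0])

```text
time: 19.9
position: [0.5931, 0.3312, 0.0334]
tool_rot: [0.355, 3.119, 0.003]
ft_force: [0.4, -0.2, 0.6]
grip_width: 0.8
grip_force: 0.0
```

move_arm(slide=[[0,0,0],[0,0,0],[0,0,0],[0,0,0],[0,0,0],[0,0,0],[0,0,0],[0,0,0]], roll=[0,0,0,0,0,0,0,0], gripper=2, squeeze=25)

```text
time: 20.7
position: [0.5917, 0.3303, 0.0314]
tool_rot: [0.356, 3.121, -0.0]
ft_force: [0.0, -0.8, 1.3]
grip_width: 0.378
grip_force: 25.0
```

move_arm(slide=[[0,0,-2],[0,0,-5],[0,0,-9],[0,0,-13],[0,0,-17],[0,0,-20],[0,0,-20],[0,0,-20]], roll=[0,0,0,0,0,0,0,0])

```text
time: 21.5
position: [0.5917, 0.3305, 0.231]
tool_rot: [0.355, 3.121, 0.0]
ft_force: [-0.3, -0.4, -3.5]
grip_width: 0.375
grip_force: 25.0
```

```bash
python3 - <<'E'
from h import *
plan([(.5323,-.1035,.232,173.75)])
t=snap('top','lt');s=snap('scene','ls')
for r in rects('pics/raw_lt.png',t,(90,150,225,285),150,.072,28,55)+rects('pics/raw_ls.png',s,(230,40,350,170),150,.072,28,55):print(np.round(r,4))
E
```

```text
now [0.5917 0.3305 0.231 ] yaw 167.01 tilt 0.01 F [-0.3 -0.4 -3.5]
[ -3.97 -43.62  -0.11] -0.118
```

move_arm(slide=[[-0.4,-4,0],[-0.7,-8,0],[-1.1,-12,0],[-1.5,-16,0],[-1.8,-20,0],[-2.2,-24,0],[-2.5,-28,0],[-2.9,-32,0],[-3.3,-36,0],[-3.6,-40,0],[-3.9,-42.5,0],[-4,-43.6,-0.2],[-4,-43.6,-0.2],[-4,-43.6,-0.2],[-4,-43.6,-0.2],[-4,-43.6,-0.2],[-4,-43.6,-0.2]], roll=[-0.02,-0.03,-0.04,-0.05,-0.06,-0.07,-0.08,-0.1,-0.118,-0.118,-0.118,-0.118,-0.118,-0.118,-0.118,-0.118,-0.118])

```text
time: 23.3
position: [0.5329, -0.1022, 0.2332]
tool_rot: [-0.168, -3.137, -0.0]
ft_force: [1.2, -0.7, -1.8]
grip_width: 0.372
grip_force: 25.0
```

```bash
python3 - <<'E'
from h import *
held('w8',.0314)
E
```

```text
collars
[ 5.40100e-01 -2.05000e-02  5.99025e+01  4.83235e+01 -6.18310e+00]
panel [  27   25   34   51 1633] centre [ 0.532  -0.1016  0.2738] len 0.030482169761607003
now [ 0.5328 -0.1025  0.2333] yaw 173.85 tilt 0.01 F [ 0.6  0.1 -2.3]
[-0.    0.03  0.01] 0.002
```

View pics/w8.png

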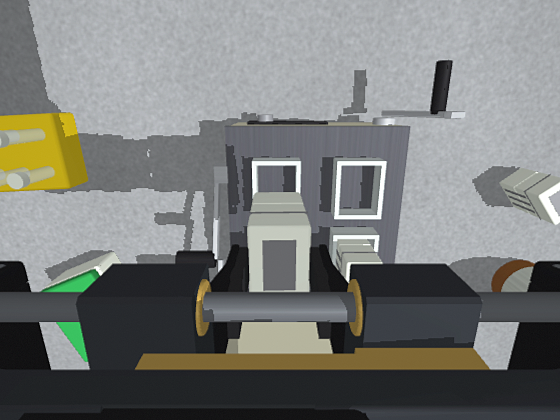

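The wrist view shows the held canister above the front-right collar, with the front-left collar empty at (360,190). I'll correct and lower.

move_arm(slide=[[0.1,-0.2,1],[0.1,-0.2,3],[0.1,-0.2,5],[0.1,-0.2,6.5],[0.1,-0.2,7.5],[0.1,-0.2,8],[0.1,-0.2,8.5],[0.1,-0.2,9],[0.1,-0.2,9.5],[0.1,-0.2,10],[0.1,-0.2,10.5],[0.1,-0.2,10.8],[0.1,-0.2,11.1],[0.1,-0.2,11.2],[0.1,-0.2,11.2]], roll=[0,0,0,0,0,0,0,0,0,0,0,0,0,0,0])

```text
time: 24.85
position: [0.5316, -0.1053, 0.1215]
tool_rot: [0.171, 3.137, 0.0]
ft_force: [-1.0, -0.3, -1.0]
grip_width: 0.377
grip_force: 25.0
```

move_arm(slide=[[0,0,0],[0,0,0.05],[0,0,0.05],[0,0,0.05],[0,0,0.05],[0,0,0.05]], roll=[0,0,0,0,0,0], gripper=5)

```text
time: 25.45
position: [0.5315, -0.1053, 0.1209]
tool_rot: [0.171, 3.137, 0.0]
ft_force: [0.7, 0.5, -0.5]
grip_width: 0.57
grip_force: 0.0
```

move_arm(slide=[[0,0,-1],[0,0,-3],[0,0,-6],[0,0,-10],[0,0,-12],[0,0,-13],[0,0,-13],[0,0,-13],[0,0,-13]], roll=[0,0,0,0,0,0,0,0,0])

```text
time: 26.35
position: [0.5306, -0.105, 0.2493]
tool_rot: [-0.17, -3.134, 0.0]
ft_force: [0.4, 0.0, -0.0]
grip_width: 0.571
grip_force: 0.0
```

```bash
python3 - <<'E'
from h import *
t=snap('top','lt');s=snap('scene','ls')
for r in rects('pics/raw_lt.png',t,(90,150,225,285),150,.072,28,55)+rects('pics/raw_ls.png',s,(230,40,350,170),150,.072,28,55):print(np.round(r,4))
plan([(.592,.2188,.20,-147.8),(.592,.2188,.031,-147.8)])
E
```

```text
[ 0.5939  0.2176 47.9273 36.0878 31.9332]
[ 0.5911  0.2193 48.4371 36.3777 32.3756]
now [ 0.5307 -0.1051  0.2496] yaw 173.77 tilt 0.13 F [-0.5 -0.1 -0.1]
[-2.59 32.87  4.94] -0.671
[-2.62 32.87 21.84] -0.671
```

move_arm(slide=[[-2.6,32.9,4.9],[-2.6,32.9,4.9],[-2.6,32.9,4.9],[-2.6,32.9,4.9],[-2.6,32.9,4.9],[-2.6,32.9,4.9],[-2.6,32.9,4.9],[-2.6,32.9,4.9],[-2.6,32.9,4.9],[-2.6,32.9,4.9],[-2.6,32.9,4.9],[-2.6,32.9,4.9],[-2.6,32.9,4.9],[-2.6,32.9,4.9]], roll=[-0.671,-0.671,-0.671,-0.671,-0.671,-0.671,-0.671,-0.671,-0.671,-0.671,-0.671,-0.671,-0.671,-0.671], gripper=7)

```text
time: 27.85
position: [0.5931, 0.2186, 0.2022]
tool_rot: [-0.87, 3.018, 0.0]
ft_force: [0.8, -0.3, 0.3]
grip_width: 0.803
grip_force: 0.0
```

```bash
python3 - <<'E'
from h import *
c=snap('wrist','w9')
print([np.round(r,4) for r in rects('pics/raw_w9.png',c,(200,120,360,260),200,.072,20,65)])
plan([(.5915,.2190,.20,-147.8),(.5915,.2190,.031,-147.8)])
E
```

```text
[array([ 0.59  ,  0.2189, 44.4694, 33.0131, 31.9529])]
now [0.5931 0.2188 0.2021] yaw -147.81 tilt 0.02 F [ 0.8 -0.1  0.1]
[0.12 0.1  0.21] -0.0
[ 0.13  0.1  17.11] -0.0
```

move_arm(slide=[[0.1,0.1,4],[0.1,0.1,8],[0.1,0.1,12],[0.1,0.1,15],[0.1,0.1,16.5],[0.1,0.1,17.1],[0.1,0.1,17.1],[0.1,0.1,17.1]], roll=[0,0,0,0,0,0,0,0])

```text
time: 28.7
position: [0.5931, 0.2198, 0.0328]
tool_rot: [-0.871, 3.015, 0.001]
ft_force: [0.4, -0.3, 1.0]
grip_width: 0.803
grip_force: 0.0
```

move_arm(slide=[[0,0,0],[0,0,0],[0,0,0],[0,0,0],[0,0,0],[0,0,0],[0,0,0],[0,0,0]], roll=[0,0,0,0,0,0,0,0], gripper=2, squeeze=25)

```text
time: 29.5
position: [0.5917, 0.2192, 0.031]
tool_rot: [-0.871, 3.018, -0.0]
ft_force: [0.3, 0.4, 0.3]
grip_width: 0.38
grip_force: 25.0
```

move_arm(slide=[[0,0,-2],[0,0,-5],[0,0,-9],[0,0,-13],[0,0,-17],[0,0,-20],[0,0,-20],[0,0,-20]], roll=[0,0,0,0,0,0,0,0])

```text
time: 30.3
position: [0.5915, 0.2193, 0.2307]
tool_rot: [-0.872, 3.018, 0.0]
ft_force: [-0.3, 0.4, -2.6]
grip_width: 0.378
grip_force: 25.0
```

```bash
python3 - <<'E'
from h import *
plan([(.5412,-.0215,.232,173.75)])
E
```

```text
now [0.5915 0.2193 0.2307] yaw -147.79 tilt 0.02 F [-0.3  0.4 -2.6]
[ 17.1  -17.69  -0.14] 0.671
```

move_arm(slide=[[2.5,-2.6,0],[5,-5.2,0],[7.5,-7.8,0],[10,-10.4,0],[12.5,-13,0],[15,-15.5,0],[16.5,-17,0],[17.1,-17.7,-0.2],[17.1,-17.7,-0.2],[17.1,-17.7,-0.2],[17.1,-17.7,-0.2],[17.1,-17.7,-0.2],[17.1,-17.7,-0.2],[17.1,-17.7,-0.2]], roll=[0.09,0.18,0.27,0.36,0.45,0.54,0.63,0.671,0.671,0.671,0.671,0.671,0.671,0.671])

```text
time: 31.7
position: [0.5414, -0.0212, 0.2328]
tool_rot: [0.169, 3.137, -0.0]
ft_force: [-0.3, -0.1, -1.5]
grip_width: 0.385
grip_force: 25.0
```

```bash
python3 - <<'E'
from h import *
held('w10',.031)
c=cams.get_calibration('wrist')
for r in rects('pics/raw_w10.png',c,(300,30,560,225),200,.072,20,70): print(np.round(r,3))
im=cv2.imread('pics/raw_w10.png'); cv2.imwrite('pics/c10.png',cv2.resize(im[100:300,150:420],None,fx=2.9,fy=2.9))
E
```

```text
collars
panel [ 73   0  17  33 447] centre [0.5229 0.0011 0.2738] len 0.01838107148955126
panel [  27   23   34   51 1659] centre [ 0.5391 -0.0204  0.2738] len 0.030278920519728802
now [ 0.5414 -0.0213  0.2329] yaw 173.8 tilt 0.0 F [-0.4 -0.2 -0.8]
[-0.    0.02  0.  ] 0.001
```

View pics/c10.png

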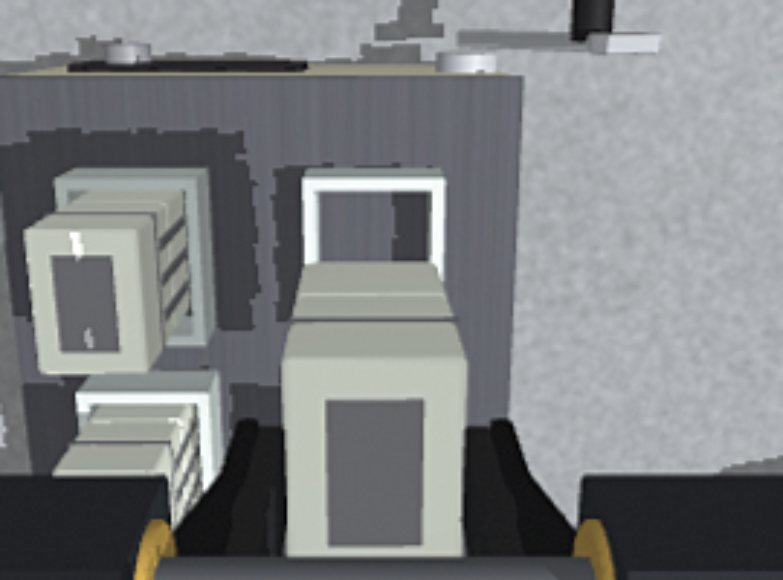

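The held canister lines up with the front-left collar in y (columns 374 against 373 in the crop). It needs about 1 mm forward in x.

move_arm(slide=[[-0.1,0,1],[-0.1,0,3],[-0.1,0,5],[-0.1,0,6.5],[-0.1,0,7.5],[-0.1,0,8],[-0.1,0,8.5],[-0.1,0,9],[-0.1,0,9.5],[-0.1,0,10],[-0.1,0,10.5],[-0.1,0,10.8],[-0.1,0,11.1],[-0.1,0,11.2],[-0.1,0,11.2]], roll=[0,0,0,0,0,0,0,0,0,0,0,0,0,0,0])

```text
time: 33.25
position: [0.5424, -0.0217, 0.121]
tool_rot: [0.171, 3.137, 0.0]
ft_force: [1.0, -0.1, -1.7]
grip_width: 0.381
grip_force: 25.0
```

move_arm(slide=[[0,0,0],[0,0,0.05],[0,0,0.05],[0,0,0.05],[0,0,0.05],[0,0,0.05]], roll=[0,0,0,0,0,0], gripper=5)

```text
time: 33.85
position: [0.5423, -0.0217, 0.1204]
tool_rot: [0.171, 3.137, 0.0]
ft_force: [-0.2, 0.9, -0.1]
grip_width: 0.569
grip_force: 0.0
```

move_arm(slide=[[0,0,-1],[0,0,-3],[0,0,-6],[0,0,-10],[0,0,-14],[0,0,-17],[5,0,-19],[10,0,-19],[10,0,-19],[10,0,-19],[10,0,-19],[10,0,-19]], roll=[0,0,0,0,0,0,0,0,0,0,0,0])

```text
time: 35.05
position: [0.4437, -0.0111, 0.3101]
tool_rot: [-0.172, -3.136, 0.001]
ft_force: [0.4, -0.1, 0.4]
grip_width: 0.575
grip_force: 0.0
```

```bash
python3 - <<'E'
from h import *
import pickle
s=monitor.get_state(); print(s['position'],s['joint_positions'].round(2))
c=snap('wrist','w11'); pickle.dump(c,open('w11.pkl','wb'))
im=cv2.imread('pics/raw_w11.png'); cv2.imwrite('pics/c11.png',cv2.resize(im,None,fx=1.42,fy=1.42))
E
```

```text
[ 0.44366528 -0.01108694  0.31013681] [-0.58 -0.19  0.47  1.72  0.09  1.59  1.34]
```

View pics/c11.png

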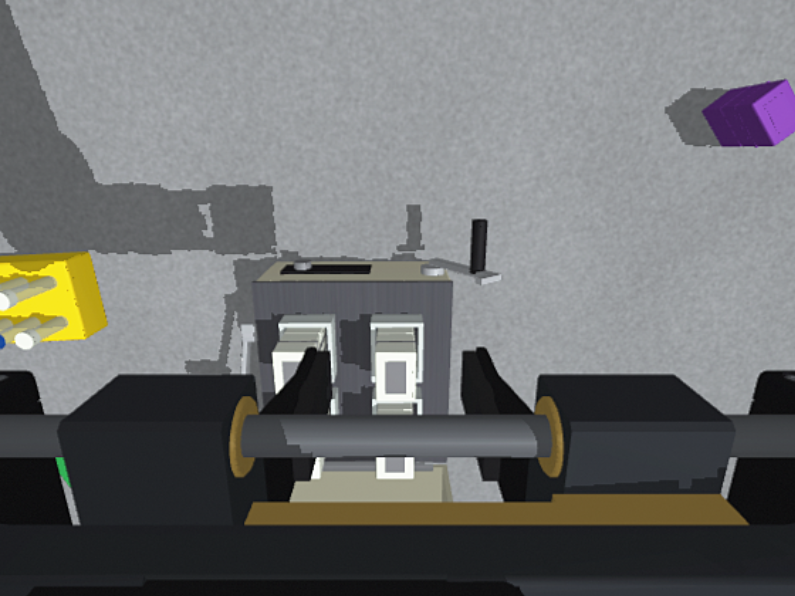

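All four canisters stand in their collars. In this view the hook tab is at (479,245), leaning left. Next I'll pin down the knuckle, hook and handle geometry.

```bash
python3 - <<'E'
from h import *
import pickle
np.set_printoptions(suppress=True,precision=4)
t=cams.get_calibration('top'); s=cams.get_calibration('scene'); w=pickle.load(open('w2.pkl','rb')); v=pickle.load(open('w11.pkl','rb'))
a=np.radians(-6.2); Ru=np.array([[np.cos(a),-np.sin(a)],[np.sin(a),np.cos(a)]]); o=np.array([.5748,-.0669])
U=lambda p:np.r_[Ru.T@(p[:2]-o),p[2]]*1000
print('knuckle w/t/s',U(ray(w,190.5,191,.12)),U(ray(t,240+487/4,95+361/4,.122)),U(ray(s,384/1.4,388/1.4,.12)))
print('L',U(ray(t,240+424/4,95+497/4,.08)),'U',U(ray(t,240+457/4,95+260/4,.155)))
print('tab tip/base w11',U(ray(v,479/1.42,220/1.42,.1)),U(ray(v,479/1.42,270/1.42,.1)))
print('tab top',U(ray(t,240+57/4,95+578/4,.1)),'scene',U(ray(s,335/1.4,230/1.4,.1)))
print('handle',U(ray(t,240+312/4,95+62/4,.338)),U(ray(s,483/1.4,299/1.4,.338)))
print('rack',U(ray(t,586/1.4,310/1.4,.06)),U(ray(t,684/1.4,362/1.4,.06)))
# consistency: project hook pivot and expected handle
X=lambda u:np.r_[Ru@np.array(u[:2])/1000+o,u[2]/1000]
print('pivot px in w11',proj(v,X([-112,78,55]))*1.42)
for th in(.5,.7,.9): print(th,'tab ends px',proj(v,[X([-119-d,78+60*np.sin(th),55+60*np.cos(th)]) for d in(0,45)]).ravel()*1.42)
E
```

```text
knuckle w/t/s [  32.4077 -126.0698  120.    ] [  35.2555 -129.6766  122.    ] [  34.4263 -124.0368  120.    ]
L [ -47.0086 -104.7267   80.    ] U [  87.1432 -101.883   155.    ]
tab tip/base w11 [-160.5532  115.6273  100.    ] [-115.1723  117.9867  100.    ]
tab top [-127.4763  113.2936  100.    ] scene [-139.4031  115.1875  100.    ]
handle [134.967   -2.3998 338.    ] [132.3722  -3.9236 338.    ]
rack [ -26.768  -288.2272   60.    ] [ -97.1988 -469.0598   60.    ]
pivot px in w11 [[431.3184 262.0683]]
0.5 tab ends px [468.1161 267.9713 470.4637 217.2895]
0.7 tab ends px [477.9162 266.1426 480.5486 216.2036]
0.9 tab ends px [485.3766 263.9056 488.1973 214.8795]
```

```bash
cat >> h.py <<'E'
_a=np.radians(-6.2); Ru=np.array([[np.cos(_a),-np.sin(_a)],[np.sin(_a),np.cos(_a)]]); Ou=np.array([.5748,-.0669])
W=lambda x,y,z:tuple(Ru@np.array([x,y])/1000+Ou)+(z/1000,)
def U(p): return np.r_[Ru.T@(np.array(p)[:2]-Ou),p[2]]*1000
E
python3 - <<'E'
from h import *
plan([(*W(34,-188,310),173.8),(*W(34,-188,160),173.8),(*W(34,-188,135),173.8)])
E
```

```text
now [ 0.4436 -0.0111  0.31  ] yaw 173.72 tilt 0.08 F [-0.2  0.5 -0.5]
[-1.708e+01 -2.291e+01  1.000e-02] -0.001
[-17.09 -22.89  15.01] -0.001
[-17.09 -22.89  17.51] -0.001
```

move_arm(slide=[[-3,-4,0],[-6,-8,0],[-9,-12,0],[-12,-16,0],[-15,-20,0],[-17.1,-22.9,0],[-17.1,-22.9,0],[-17.1,-22.9,0],[-17.1,-22.9,4],[-17.1,-22.9,8],[-17.1,-22.9,11],[-17.1,-22.9,14],[-17.1,-22.9,15],[-17.1,-22.9,15],[-17.1,-22.9,15]], roll=[0,0,0,0,0,0,0,0,0,0,0,0,0,0,0], gripper=8.7)

```text
time: 36.6
position: [0.589, -0.2567, 0.1621]
tool_rot: [0.169, 3.135, -0.0]
ft_force: [0.5, -0.1, 0.8]
grip_width: 1.0
grip_force: 0.0
```

```bash
python3 - <<'E'
from h import *
c=snap('wrist','w12'); snap('top','lt'); snap('scene','ls')
s=monitor.get_state(); print(U(s['position']))
w=cv2.imread('pics/raw_w12.png')[150:420,150:560]
a=cv2.imread('pics/raw_ls.png')[150:290,200:360]
w=cv2.resize(w,None,fx=1.1,fy=1.1);a=cv2.resize(a,(340,w.shape[0]))
cv2.imwrite('pics/m12.png',np.hstack([w,a]))
plan([(*W(34,-188,130),173.8)])
E
```

```text
[  34.75001593 -187.90686039  162.33289279]
now [ 0.5891 -0.2575  0.1623] yaw 173.78 tilt 0.18 F [ 0.2 -0.3 -1.1]
[ 0.08 -0.01  3.23] -0.0
```

View pics/m12.png

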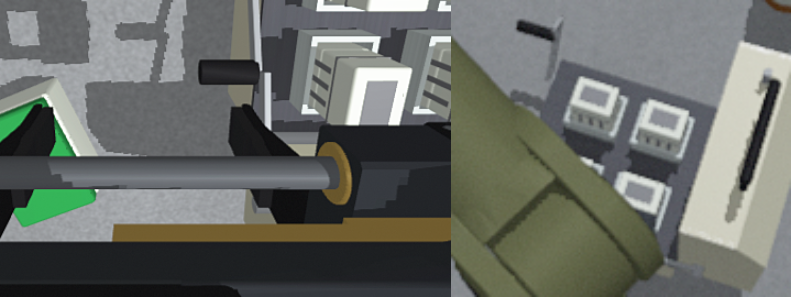

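The right finger hovers near the knuckle pin (crop (200–258, 60–83)). I'll check the pin and fingertip projections before pressing.

```bash
python3 - <<'E'
from h import *
c=cams.get_calibration('wrist')
f=lambda X:((proj(c,X)-150)*1.1).round(0).tolist()
print('tips',f([W(34.8,-188+d,162) for d in(43.5,51,58.5)]),f([W(25.3,-188+d,162) for d in(43.5,58.5)]))
print('pin pred',f([W(34,-112,121),W(34,-152,121)]))
for u in(200,229,258): print(U(ray(c,u/1.1+150,71/1.1+150,.121)).round(1))
E
```

```text
tips [[213.0, 96.0], [225.0, 96.0], [238.0, 96.0]] [[214.0, 81.0], [239.0, 81.0]]
pin pred [[248.0, 73.0], [191.0, 73.0]]
[  32.7 -145.8  121. ]
[  32.7 -125.2  121. ]
[  32.7 -104.7  121. ]
```

```bash
python3 - <<'E'
from h import *
import pickle
w2=pickle.load(open('w2.pkl','rb')); w1=pickle.load(open('w1.pkl','rb')); w12=cams.get_calibration('wrist')
def tips(c,tcp,yaw,half,dz):
    a=np.radians(yaw); x=np.array([np.cos(a),np.sin(a),0]); y=np.array([np.sin(a),-np.cos(a),0])
    return proj(c,[np.array(tcp)+x*sx+y*sy*sg+[0,0,dz] for sg in(-1,1) for sx in(.0095,-.0095) for sy in(half,half+.015)]).round(0).tolist()
for dz in(0,.02,.035):
    print(dz,'w2',tips(w2,(.608,-.1132,.2216),173.8,.0165,dz)); print('   w1',tips(w1,(.4782,.2275,.2003),128.1,.035,dz)); print('   w12',tips(w12,(.5891,-.2575,.1623),173.8,.0435,dz))
E
```

```text
0 w2 [[253.0, 224.0], [230.0, 224.0], [254.0, 251.0], [232.0, 251.0], [304.0, 224.0], [327.0, 224.0], [303.0, 251.0], [326.0, 251.0]]
   w1 [[225.0, 224.0], [202.0, 224.0], [227.0, 251.0], [204.0, 251.0], [333.0, 224.0], [356.0, 224.0], [332.0, 251.0], [354.0, 251.0]]
   w12 [[211.0, 224.0], [188.0, 224.0], [213.0, 251.0], [190.0, 251.0], [344.0, 224.0], [367.0, 224.0], [343.0, 251.0], [365.0, 251.0]]
0.02 w2 [[251.0, 236.0], [226.0, 236.0], [252.0, 265.0], [227.0, 265.0], [307.0, 236.0], [332.0, 236.0], [306.0, 265.0], [330.0, 265.0]]
   w1 [[220.0, 236.0], [195.0, 236.0], [222.0, 265.0], [197.0, 265.0], [338.0, 236.0], [364.0, 236.0], [337.0, 265.0], [361.0, 265.0]]
   w12 [[204.0, 236.0], [179.0, 236.0], [206.0, 265.0], [182.0, 265.0], [351.0, 236.0], [376.0, 236.0], [349.0, 265.0], [373.0, 265.0]]
0.035 w2 [[249.0, 246.0], [222.0, 246.0], [250.0, 277.0], [223.0, 277.0], [309.0, 246.0], [336.0, 246.0], [308.0, 277.0], [334.0, 277.0]]
   w1 [[216.0, 246.0], [188.0, 246.0], [218.0, 277.0], [191.0, 277.0], [343.0, 246.0], [370.0, 246.0], [341.0, 277.0], [368.0, 277.0]]
   w12 [[198.0, 247.0], [171.0, 247.0], [201.0, 277.0], [174.0, 277.0], [357.0, 246.0], [384.0, 246.0], [354.0, 277.0], [381.0, 277.0]]
```

I'll probe for contact with the one finger, stopping shallow at first.

move_arm(slide=[[0.2,0,0.8],[0.2,0,1.6],[0.2,0,2.4],[0.2,0,2.8],[0.2,0,3.1],[0.2,0,3.4],[0.2,0,3.6],[0.2,0,3.6]], roll=[0,0,0,0,0,0,0,0])

```text
time: 37.55
position: [0.586, -0.2569, 0.1241]
tool_rot: [-0.171, -3.137, -0.0]
ft_force: [-0.5, -0.2, -0.1]
grip_width: 1.002
grip_force: 0.0
```

move_arm(slide=[[0,0,0.3],[0,0,0.6],[0,0,0.8],[0,0,0.8]], roll=[0,0,0,0])

```text
time: 37.95
position: [0.5858, -0.2567, 0.1159]
tool_rot: [-0.171, -3.136, -0.0]
ft_force: [0.1, 0.2, -0.1]
grip_width: 1.003
grip_force: 0.0
```

```bash
python3 - <<'E'
from h import *
s=monitor.get_state(); print(U(s['position']),s['ft_force'],s['torque'])
c=snap('wrist','w13'); im=cv2.imread('pics/raw_w13.png')[170:300,280:440]
cv2.imwrite('pics/c13.png',cv2.resize(im,None,fx=4,fy=4,interpolation=cv2.INTER_CUBIC))
E
```

```text
[  31.42984206 -187.48233898  115.91712246] [ 0.08730332  0.21431715 -0.05018903] [ 0.00983788 -0.00306246 -0.01539207]
```

View pics/c13.png

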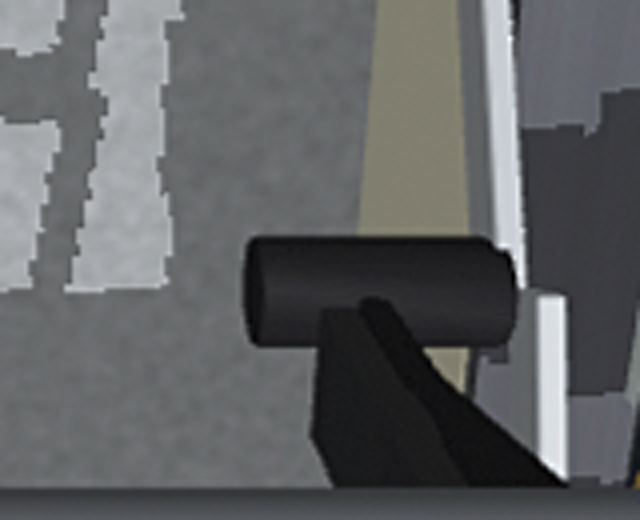

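The crop shows the fingertip end at about (345,300), in front of and above the pin (rows 235–347). There is no contact force yet, so the open fingertips sit higher than the nominal TCP. I'll keep lowering in small steps until there is contact.

move_arm(slide=[[0,0,0.3],[0,0,0.6],[0,0,0.9],[0,0,1.2],[0,0,1.2]], roll=[0,0,0,0,0])

```text
time: 38.5
position: [0.5857, -0.2566, 0.1037]
tool_rot: [-0.171, -3.136, -0.001]
ft_force: [-0.1, 0.7, 0.3]
grip_width: 0.998
grip_force: 0.0
```

```bash
cat >> h.py <<'E'
def pinrows(fn,ym=-140,z=121):
    c=snap('wrist',fn); g=cv2.imread('pics/raw_%s.png'%fn).max(2)
    for zz in (z,): 
        u,v=proj(c,[W(33,ym,zz)])[0]; col=g[150:290,int(round(u))]
        d=np.where(col<60)[0]+150
        print('u',u.round(1),'pred v',v.round(1),'dark rows',d[:1],d[-1:],len(d))
    return c
E
python3 - <<'E'
from h import *
c=pinrows('w14'); 
g=cv2.imread('pics/raw_w14.png').max(2)
for z in(100,110,121): print(z,proj(c,[W(33,-125,z),W(33,-145,z)]).round(1).tolist())
for u in(320,330,340,350,360,370,380,390,400,410):
    d=np.where(g[200:292,u]<70)[0]+200; print(u,d[:1],d[-1:],len(d),end=' | ')
E
```

```text
u 355.1 pred v 251.0 dark rows [236] [265] 30
100 [[370.4, 237.7], [340.7, 237.8]]
110 [[374.6, 243.7], [343.5, 243.8]]
121 [[379.6, 250.9], [347.0, 251.0]]
320 [] [] 0 | 330 [] [] 0 | 340 [] [] 0 | 350 [236] [265] 30 | 360 [236] [284] 49 | 370 [236] [291] 56 | 380 [236] [291] 56 | 390 [236] [291] 56 | 400 [236] [291] 49 | 410 [238] [291] 42 |
```

Pin unmoved (row 250.5, predicted 251). Continuing.

move_arm(slide=[[0,0,0.3],[0,0,0.6],[0,0,0.9],[0,0,1.1],[0,0,1.1]], roll=[0,0,0,0,0])

```text
time: 39.05
position: [0.5858, -0.2567, 0.0929]
tool_rot: [-0.171, -3.136, -0.0]
ft_force: [-0.2, 0.0, 0.7]
grip_width: 0.999
grip_force: 0.0
```

```bash
python3 - <<'E'
from h import *
s=monitor.get_state(); print(U(s['position']),s['ft_force'].round(2),s['torque'].round(2))
c=pinrows('w15'); 
g=cv2.imread('pics/raw_w15.png').max(2)
for z in(100,110,121): print(z,proj(c,[W(33,-125,z),W(33,-145,z)]).round(1).tolist())
for u in(320,330,340,350,360,370,380,390,400,410):
    d=np.where(g[200:292,u]<70)[0]+200; print(u,d[:1],d[-1:],len(d),end=' | ')
E
```

```text
[  31.4218043  -187.49692221   92.88932275] [-0.19  0.01  0.67] [ 0.02  0.03 -0.03]
u 359.4 pred v 258.7 dark rows [243] [282] 40
100 [[375.0, 244.1], [343.9, 244.1]]
110 [[379.6, 250.7], [347.0, 250.7]]
121 [[385.3, 258.7], [350.8, 258.7]]
320 [] [] 0 | 330 [] [] 0 | 340 [] [] 0 | 350 [244] [272] 29 | 360 [243] [284] 42 | 370 [243] [291] 49 | 380 [243] [291] 49 | 390 [243] [291] 49 | 400 [243] [291] 49 | 410 [243] [291] 48 |
```

move_arm(slide=[[0,0,0.2],[0,0,0.4],[0,0,0.6],[0,0,0.7],[0,0,0.7]], roll=[0,0,0,0,0])

```text
time: 39.6
position: [0.5855, -0.2567, 0.0859]
tool_rot: [-0.171, -3.136, -0.0]
ft_force: [-1.1, -0.7, 0.6]
grip_width: 1.003
grip_force: 0.0
```

```bash
python3 - <<'E'
from h import *
s=monitor.get_state(); print(U(s['position']),s['ft_force'].round(2),s['torque'].round(2))
c=pinrows('w16'); 
g=cv2.imread('pics/raw_w16.png').max(2)
for z in(100,110,121): print(z,proj(c,[W(33,-125,z),W(33,-145,z)]).round(1).tolist())
for u in(340,350,355,360,365,370,380,390,400,410):
    d=np.where(g[200:292,u]<70)[0]+200; print(u,d[:1],d[-1:],len(d),end=' | ')
E
```

```text
[  31.17534036 -187.51824115   85.89584679] [-1.09 -0.69  0.61] [-0.    0.05 -0.02]
u 362.4 pred v 264.7 dark rows [247] [289] 43
100 [[378.2, 249.0], [346.1, 249.0]]
110 [[383.2, 256.0], [349.4, 256.1]]
121 [[389.2, 264.6], [353.5, 264.7]]
340 [] [] 0 | 350 [249] [277] 29 | 355 [248] [279] 32 | 360 [247] [284] 38 | 365 [247] [291] 45 | 370 [245] [291] 47 | 380 [248] [291] 44 | 390 [248] [291] 44 | 400 [248] [291] 44 | 410 [248] [291] 41 |
```

move_arm(slide=[[0,0,0.2],[0,0,0.4],[0,0,0.5],[0,0,0.5]], roll=[0,0,0,0])

```text
time: 40.05
position: [0.5867, -0.257, 0.0817]
tool_rot: [0.171, 3.136, -0.0]
ft_force: [1.4, 1.0, 1.9]
grip_width: 1.003
grip_force: 0.9
```

```bash
python3 - <<'E'
from h import *
s=monitor.get_state(); print(U(s['position']),s['ft_force'].round(2),s['torque'].round(2))
c=pinrows('w17'); 
g=cv2.imread('pics/raw_w17.png').max(2)
for z in(110,121): print(z,proj(c,[W(33,-125,z),W(33,-145,z)]).round(1).tolist())
for u in(340,350,355,360,365,370,380,390,400,410):
    d=np.where(g[200:292,u]<70)[0]+200; print(u,d[:1],d[-1:],len(d),end=' | ')
im=cv2.imread('pics/raw_w17.png')[180:420,230:560]; cv2.imwrite('pics/c17.png',cv2.resize(im,None,fx=2.4,fy=2.4,interpolation=cv2.INTER_CUBIC))
E
```

```text
[  32.34793492 -187.66041912   81.73552574] [1.39 0.97 1.92] [ 0.07 -0.29 -0.07]
u 364.7 pred v 266.4 dark rows [247] [289] 43
110 [[385.8, 257.4], [351.2, 257.5]]
121 [[392.1, 266.4], [355.5, 266.4]]
340 [] [] 0 | 350 [250] [277] 28 | 355 [249] [279] 31 | 360 [247] [284] 38 | 365 [247] [291] 45 | 370 [245] [291] 47 | 380 [249] [291] 43 | 390 [249] [291] 43 | 400 [249] [291] 43 | 410 [249] [291] 42 |
```

View pics/c17.png

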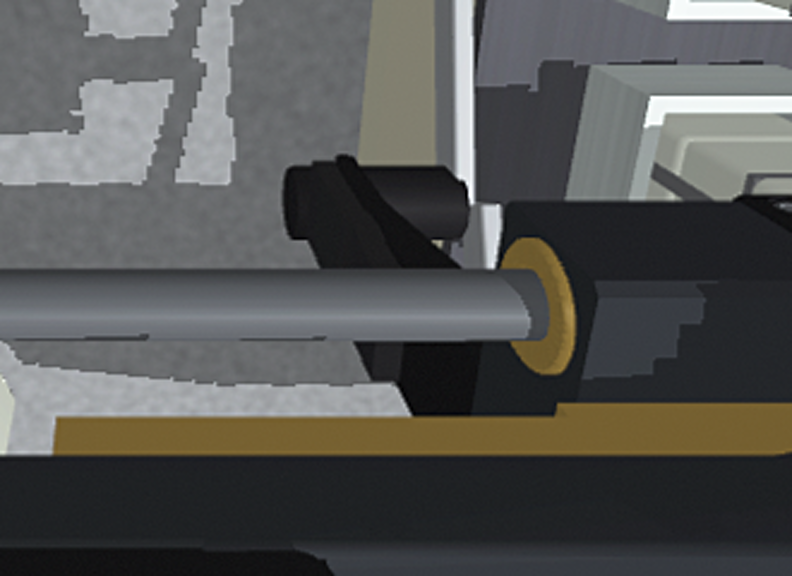

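The crop shows the fingertip resting over the pin's left half. Upward force has appeared and the pin is about 3 mm down, so this is real contact. I'll press on gently.

move_arm(slide=[[-0.1,0,0.2],[-0.1,0,0.4],[-0.2,0,0.6],[-0.3,0,0.8],[-0.3,0,0.8]], roll=[0,0,0,0,0])

```text
time: 40.6
position: [0.5896, -0.2573, 0.0737]
tool_rot: [0.171, 3.136, -0.0]
ft_force: [2.9, 0.5, 5.4]
grip_width: 1.001
grip_force: 2.2
```

```bash
python3 - <<'E'
from h import *
s=monitor.get_state(); print(U(s['position']),s['ft_force'].round(2),s['torque'].round(2))
c=cams.get_calibration('wrist'); snap('wrist','w18')
g=cv2.imread('pics/raw_w18.png').max(2)
for x,z in((33,121),(37,113),(39,109)): print(z,proj(c,[W(x,-145,z)]).round(1).tolist())
for u in(340,345,350,355,380,390,400,410):
    d=np.where(g[200:292,u]<70)[0]+200; print(u,d[:1],d[-1:],len(d),end=' | ')
t=snap('top','lt2'); a=cv2.imread('pics/raw_lt2.png').astype(int);b=cv2.imread('pics/raw_top0.png').astype(int)
d=abs(a-b).sum(2)[95:150,270:365]; print('hood diff px',(d>60).sum())
E
```

```text
[  35.29546314 -187.6482984    73.67063866] [2.86 0.47 5.45] [ 0.2  -0.39 -0.08]
121 [[359.4, 268.6]]
113 [[355.4, 268.2]]
109 [[353.6, 268.0]]
340 [] [] 0 | 345 [] [] 0 | 350 [249] [276] 28 | 355 [248] [278] 31 | 380 [248] [291] 44 | 390 [248] [291] 44 | 400 [248] [291] 44 | 410 [248] [291] 42 | hood diff px 1605
```

move_arm(slide=[[0,0,0.2],[-0.1,0,0.4],[-0.1,0,0.6],[-0.2,0,0.8],[-0.2,0,0.8]], roll=[0,0,0,0,0])

```text
time: 41.2
position: [0.5918, -0.2575, 0.0662]
tool_rot: [0.171, 3.135, 0.0]
ft_force: [1.4, 1.1, 7.1]
grip_width: 0.996
grip_force: 3.6
```

```bash
python3 - <<'E'
from h import *
s=monitor.get_state(); print(U(s['position']),s['ft_force'].round(2),s['torque'].round(2))
c=cams.get_calibration('wrist'); snap('wrist','w19')
g=cv2.imread('pics/raw_w19.png').max(2)
for u in(340,345,350,355,380,390,400,410):
    d=np.where(g[200:292,u]<70)[0]+200; print(u,d[:1],d[-1:],len(d),end=' | ')
s=snap('scene','ls2'); 
# handle in scene: dark pixels near hood
for f in('scene0','ls2'):
    m=cv2.imread('pics/raw_%s.png'%f)[165:290,310:380].max(2)<55
    ys,xs=np.where(m); print(f,xs.mean()+310,ys.mean()+165,len(xs))
E
```

```text
[  37.465052   -187.62449652   66.21868351] [1.38 1.13 7.13] [ 0.37 -0.4  -0.04]
340 [] [] 0 | 345 [] [] 0 | 350 [248] [275] 28 | 355 [247] [277] 31 | 380 [247] [291] 45 | 390 [248] [291] 44 | 400 [248] [291] 44 | 410 [248] [291] 41 | scene0 344.1692913385827 213.45669291338584 254
ls2 331.1449814126394 207.98141263940522 269
```

move_arm(slide=[[-0.1,0,0.2],[-0.1,0,0.4],[-0.1,0,0.4],[-0.1,0,0.4],[0.1,0,-1],[0.3,0,-4],[0.3,0,-8],[0.3,0,-12],[0.3,0,-16],[0.3,0,-20],[0.3,0,-24],[10,0,-28],[10,0,-32],[10,0,-34],[10,0,-34],[10,0,-34],[10,0,-34]], roll=[0,0,0,0,0,0,0,0,0,0,0,0,0,0,0,0,0])

```text
time: 43.0
position: [0.4913, -0.2459, 0.4038]
tool_rot: [-0.17, -3.134, -0.001]
ft_force: [-0.1, -0.5, -0.9]
grip_width: 0.996
grip_force: 0.0
```

```bash
python3 - <<'E'
from h import *
s=monitor.get_state(); print(U(s['position']),s['ft_force'].round(2),s['joint_positions'].round(2))
t=snap('top','lt3'); c=snap('scene','ls3')
for f,roi in(('raw_ls3',(300,150,385,300)),('raw_lt3',(275,90,355,150))):
    x0,y0,x1,y1=roi; g=cv2.imread('pics/%s.png'%f)[y0:y1,x0:x1].max(2)
    n,l,st,ce=cv2.connectedComponentsWithStats((g<60).astype(np.uint8))
    for k in range(1,n):
        if st[k,4]>40: print(f,st[k],ce[k]+[x0,y0])
def X(th,y=0):  # handle at hood angle th
    x,z=-245,45; return W(100+x*np.cos(th)+z*np.sin(th),y,90-x*np.sin(th)+z*np.cos(th))
for th in(1.52,1.45,1.4,1.35,1.3): print(th,U(X(th)).round(0),'top',proj(t,[X(th)]).round(1),'scene',proj(c,[X(th)]).round(1))
E
```

```text
[ -63.72149336 -186.95235834  403.76995139] [-0.1  -0.54 -0.87] [-0.33  0.11  0.84  1.31 -0.08  1.76  1.96]
raw_ls3 [ 18  31  19  54 280] [327.37142857 206.86785714]
raw_lt3 [ 18  33  46   9 143] [315.65734266 126.58041958]
1.52 [133.  -0. 337.] top [[316.7 111.7]] scene [[345.6 211.8]]
1.45 [115.  -0. 339.] top [[315.6 119.6]] scene [[336.5 208.6]]
1.4 [103.   0. 339.] top [[314.9 125.5]] scene [[329.9 206.5]]
1.35 [ 90.  -0. 339.] top [[314.1 131.5]] scene [[323.4 204.4]]
1.3 [ 78.  -0. 338.] top [[313.3 137.5]] scene [[316.8 202.5]]
```

The hood is now at about 1.385 rad, agreed by both cameras, so the stay is broken. Next I'll pinch the handle from above.

```bash
python3 - <<'E'
from h import *
t=cams.get_calibration('top'); c=cams.get_calibration('scene')
print('handle',U(ray(t,315.66,126.6,.342)),U(ray(c,327.4,206.9,.342)))
plan([(*W(99,-2,420),83.8),(*W(99,-2,320),83.8)])
E
```

```text
handle [ 99.73760278  -1.84953216 342.        ] [ 98.56202235  -3.26572224 342.        ]
now [ 0.4914 -0.2459  0.4034] yaw 173.8 tilt 0.21 F [ 0.2 -0.4 -0.1]
[-16.25  18.49  -1.71] 1.571
[-16.29  18.49   8.29] 1.571
```

move_arm(slide=[[0,0,-1.7],[0,4,-1.7],[0,8,-1.7],[0,12,-1.7],[0,16,-1.7],[0,18.5,-1.7],[-4,18.5,-1.7],[-8,18.5,-1.7],[-12,18.5,-1.7],[-16.3,18.5,-1.7],[-16.3,18.5,-1.7],[-16.3,18.5,-1.7],[-16.3,18.5,-1.7],[-16.3,18.5,-1.7],[-16.3,18.5,-1.7]], roll=[0.15,0.3,0.45,0.6,0.75,0.9,1.05,1.2,1.35,1.5,1.571,1.571,1.571,1.571,1.571], gripper=5)

```text
time: 44.6
position: [0.6729, -0.0802, 0.4241]
tool_rot: [2.337, 2.099, 0.005]
ft_force: [-0.5, -0.3, -0.2]
grip_width: 0.573
grip_force: 0.0
```

```bash
python3 - <<'E'
from h import *
s=monitor.get_state(); print(U(s['position']),s['joint_positions'].round(2))
plan([(*W(99,-2,420),83.8),(*W(99,-2,320),83.8)])
c=snap('wrist','w20')
print('handle pred px',proj(c,[W(99,-2+d,339) for d in(-45,0,45)]).round(0).tolist())
g=cv2.imread('pics/raw_w20.png').max(2)
for u in(150,200,240,280,320,360): 
    d=np.where(g[100:262,u]<60)[0]+100; print(u,d[:1],d[-1:],len(d),end='|')
for v in(200,220,235,245): 
    d=np.where(g[v,150:400]<60)[0]+150; print('row',v,d[:1],d[-1:],len(d),end='|')
E
```

```text
[ 98.9579626   -2.61152105 424.12157719] [-0.38  0.49  0.85  0.88 -0.39  1.9   0.18]
now [ 0.6729 -0.0802  0.4241] yaw 83.86 tilt 0.17 F [-0.5 -0.3 -0.2]
[0.06 0.   0.41] 0.001
[ 0.04 -0.02 10.41] 0.001
handle pred px [[280.0, 247.0], [280.0, 201.0], [280.0, 151.0]]
150 [] [] 0|200 [120] [212] 24|240 [120] [225] 25|280 [143] [249] 107|320 [] [] 0|360 [] [] 0|row 200 [213] [283] 13|row 220 [245] [285] 16|row 235 [241] [284] 19|row 245 [216] [341] 23|
```

Handle lines up with the pads (column 280 as predicted). Descending and pinching.

move_arm(slide=[[0,0,3],[0,0,6],[0,0,8],[0,0,9.4],[0,0,10.4],[0,0,10.4],[0,0,10.4]], roll=[0,0,0,0,0,0,0])

```text
time: 45.35
position: [0.6738, -0.0802, 0.3193]
tool_rot: [2.338, 2.097, 0.002]
ft_force: [-0.8, -0.5, 1.1]
grip_width: 0.576
grip_force: 0.0
```

move_arm(slide=[[0,0,0],[0,0,0],[0,0,0],[0,0,0],[0,0,0],[0,0,0],[0,0,0],[0,0,0],[0,0,0]], roll=[0,0,0,0,0,0,0,0,0], gripper=0.5, squeeze=12)

```text
time: 46.25
position: [0.6737, -0.0803, 0.3184]
tool_rot: [-2.339, -2.097, -0.0]
ft_force: [-0.2, -1.4, 0.1]
grip_width: 0.064
grip_force: 0.0
```

```bash
python3 - <<'E'
from h import *
s=monitor.get_state(); p=U(s['position']); print(p,s['ft_force'].round(2),s['grip_width']*87)
# handle at p+(0,0,19): arc in (x,z), TCP offsets from start in tool axes: tool y = ? 
R=Rn.from_rotvec(s['tool_rot'])
H=np.array([100,90.]); v=np.array([p[0],p[2]+19])-H; print('r',np.hypot(*v),'th',np.arctan2(v[1],-v[0])+np.arctan2(45,245)-np.pi+np.pi)
a0=np.arctan2(v[1],v[0]); r=249.1
a1=np.arctan2(45,-245)
print(np.degrees(a0),np.degrees(a1))
for k,a in enumerate(np.linspace(a0,a1,41)):
    d=r*np.array([np.cos(a)-np.cos(a0),np.sin(a)-np.sin(a0)])
    w=np.r_[Ru@[d[0],0],d[1]]; q=R.inv().apply(w)/10
    print(k,q.round(2).tolist(),end=' ')
E
```

```text
[ 99.77663389  -2.67808237 318.36758741] [-0.16 -1.38  0.11] 5.537633872934299
r 247.3676882552268 th 1.751542184619857
90.0517364946482 169.59228868750995
0 [0.0, 0.0, 0.0] 1 [-0.0, -0.86, 0.02] 2 [-0.0, -1.73, 0.06] 3 [-0.0, -2.59, 0.14] 4 [-0.0, -3.45, 0.24] 5 [-0.0, -4.3, 0.38] 6 [-0.0, -5.15, 0.54] 7 [-0.0, -5.99, 0.74] 8 [-0.01, -6.83, 0.96] 9 [-0.01, -7.65, 1.21] 10 [-0.01, -8.47, 1.49] 11 [-0.01, -9.28, 1.8] 12 [-0.01, -10.08, 2.14] 13 [-0.01, -10.86, 2.5] 14 [-0.01, -11.63, 2.89] 15 [-0.01, -12.39, 3.31] 16 [-0.01, -13.13, 3.75] 17 [-0.01, -13.86, 4.22] 18 [-0.01, -14.56, 4.72] 19 [-0.01, -15.26, 5.24] 20 [-0.01, -15.93, 5.78] 21 [-0.01, -16.58, 6.34] 22 [-0.01, -17.22, 6.93] 23 [-0.01, -17.83, 7.54] 24 [-0.02, -18.42, 8.17] 25 [-0.02, -18.99, 8.82] 26 [-0.02, -19.54, 9.49] 27 [-0.02, -20.06, 10.18] 28 [-0.02, -20.56, 10.88] 29 [-0.02, -21.04, 11.6] 30 [-0.02, -21.49, 12.34] 31 [-0.02, -21.91, 13.1] 32 [-0.02, -22.31, 13.87] 33 [-0.02, -22.68, 14.65] 34 [-0.02, -23.02, 15.44] 35 [-0.02, -23.33, 16.25] 36 [-0.02, -23.62, 17.06] 37 [-0.02, -23.88, 17.89] 38 [-0.02, -24.11, 18.72] 39 [-0.02, -24.31, 19.56] 40 [-0.02, -24.48, 20.41]
```

The fingers closed on nothing. With the late knuckle contact and the visual estimate, this shows the real tips are about 35 mm short of the reported TCP. I'll reopen and go lower.

move_arm(slide=[[0,0,0],[0,0,0],[0,0,0],[0,0,0],[0,0,0],[0,0,0.7],[0,0,1.4],[0,0,2.1],[0,0,2.6],[0,0,3],[0,0,3]], roll=[0,0,0,0,0,0,0,0,0,0,0], gripper=5)

```text
time: 47.35
position: [0.6734, -0.0801, 0.2875]
tool_rot: [-2.338, -2.097, 0.001]
ft_force: [0.0, -0.6, -0.1]
grip_width: 0.574
grip_force: 0.0
```

move_arm(slide=[[0,0,0],[0,0,0],[0,0,0],[0,0,0],[0,0,0],[0,0,0],[0,0,0],[0,0,0],[0,0,0]], roll=[0,0,0,0,0,0,0,0,0], gripper=0.5, squeeze=12)

```text
time: 48.25
position: [0.6735, -0.0803, 0.2884]
tool_rot: [-2.339, -2.097, 0.0]
ft_force: [-1.8, 0.0, 1.0]
grip_width: 0.118
grip_force: 12.0
```

Gripped: 10.3 mm at 12 N, matching the 11 mm bar. Now the arc, about 0.35 rad/s.

move_arm(slide=[[0,-0.86,0.02],[0,-1.73,0.06],[0,-2.59,0.14],[0,-3.45,0.24],[0,-4.3,0.38],[0,-5.15,0.54],[0,-5.99,0.74],[0,-6.83,0.96],[0,-7.65,1.21],[0,-8.47,1.49],[0,-8.47,1.49]], roll=[0,0,0,0,0,0,0,0,0,0,0])

```text
time: 49.35
position: [0.5872, -0.0708, 0.2728]
tool_rot: [-2.337, -2.095, 0.003]
ft_force: [-2.7, -0.6, 2.2]
grip_width: 0.119
grip_force: 12.0
```

move_arm(slide=[[0,-0.81,0.31],[0,-1.61,0.65],[0,-2.39,1.01],[0,-3.16,1.4],[0,-3.92,1.82],[0,-4.66,2.26],[0,-5.39,2.73],[0,-6.09,3.23],[0,-6.79,3.75],[0,-7.46,4.29],[0,-8.11,4.85],[0,-8.75,5.44],[0,-9.36,6.05],[0,-9.95,6.68],[0,-10.52,7.33],[0,-10.52,7.33]], roll=[0,0,0,0,0,0,0,0,0,0,0,0,0,0,0,0])

```text
time: 50.95
position: [0.4833, -0.0594, 0.1986]
tool_rot: [-2.337, -2.096, 0.002]
ft_force: [2.1, 0.5, -4.5]
grip_width: 0.122
grip_force: 12.0
```

move_arm(slide=[[0,-0.55,0.67],[0,-1.07,1.36],[0,-1.57,2.06],[0,-2.05,2.78],[0,-2.5,3.52],[0,-2.92,4.28],[0,-3.32,5.05],[0,-3.69,5.83],[0,-4.03,6.62],[0,-4.34,7.43],[0,-4.63,8.24],[0,-4.89,9.07],[0,-4.89,9.07]], roll=[0,0,0,0,0,0,0,0,0,0,0,0,0])

```text
time: 52.25
position: [0.4358, -0.0543, 0.1081]
tool_rot: [-2.339, -2.097, 0.001]
ft_force: [3.5, 1.6, -4.5]
grip_width: 0.12
grip_force: 12.0
```

move_arm(slide=[[0,-0.23,0.8],[0,-0.4,1.5],[0,-0.5,2],[0,-0.6,2.4],[0,-0.6,2.7],[0,-0.6,2.9],[0,-0.6,2.9]], roll=[0,0,0,0,0,0,0])

```text
time: 52.95
position: [0.4302, -0.0538, 0.0818]
tool_rot: [-2.338, -2.096, 0.001]
ft_force: [-3.6, 0.5, 13.8]
grip_width: 0.118
grip_force: 12.0
```

```bash
python3 - <<'E'
from h import *
s=monitor.get_state(); print(U(s['position']),s['ft_force'].round(2),s['torque'].round(2),s['joint_positions'].round(2))
E
```

```text
[-145.20464561   -2.58198798   81.75536354] [-3.55  0.54 13.76] [0.18 1.04 0.01] [-0.78 -0.13  0.81  2.11  0.1   1.12 -0.13]
```

Solid upward force (13.8 N) at the expected shut height, so the hood is shut. I'll release and rise, then plan the hook.

move_arm(slide=[[0,0,-0.2],[0,0,-0.2],[0,0,-0.2],[0,0,-0.2],[0,0,-0.2],[0,0,-0.2],[0,0,-2],[0,0,-5],[0,0,-9],[0,0,-13],[0,0,-17],[0,0,-19],[0,0,-19],[0,0,-19]], roll=[0,0,0,0,0,0,0,0,0,0,0,0,0,0], gripper=3.5)

```text
time: 54.35
position: [0.4302, -0.0538, 0.2701]
tool_rot: [-2.339, -2.097, 0.0]
ft_force: [0.2, -0.4, -0.9]
grip_width: 0.404
grip_force: 0.0
```

```bash
python3 - <<'E'
from h import *
s=monitor.get_state(); print(U(s['position']),s['ft_force'].round(2))
c=snap('wrist','w21'); t=snap('top','lt4'); sc=snap('scene','ls4')
# handle and tab: dark blobs near predictions
P={'handle':W(-145,-2,138),'tab.5':W(-141,78+60*np.sin(.5),55+60*np.cos(.5)),'tab.7':W(-141,78+60*np.sin(.7),55+60*np.cos(.7)),'tab.9':W(-141,78+60*np.sin(.9),55+60*np.cos(.9))}
for n,cc in(('w21',c),('lt4',t),('ls4',sc)):
    print(n,{k:proj(cc,[v])[0].round(0).tolist() for k,v in P.items()})
    g=cv2.imread('pics/raw_%s.png'%n).max(2); k_,l,st,ce=cv2.connectedComponentsWithStats((g<60).astype(np.uint8))
    pr=np.array([proj(cc,[v])[0] for v in P.values()])
    for k in range(1,k_):
        if 15<st[k,4]<4000 and np.min(np.linalg.norm(pr-ce[k],axis=1))<25: print(st[k],ce[k].round(1))
plan([(*W(-152,160,280),173.8),(*W(-152,160,60),173.8)])
E
```

```text
[-145.1349444    -2.58856855  270.05474939] [ 0.2  -0.39 -0.86]
w21 {'handle': [280.0, 188.0], 'tab.5': [284.0, 79.0], 'tab.7': [284.0, 69.0], 'tab.9': [284.0, 62.0]}
[265  64  45  14 594] [286.6  70.8]
[ 274  137   50   94 1705] [291.  183.3]
lt4 {'handle': [300.0, 252.0], 'tab.5': [256.0, 245.0], 'tab.7': [252.0, 245.0], 'tab.9': [249.0, 245.0]}
[322 224   4  33  56] [323.2 243.3]
[279 230  10  31  90] [282.4 249.3]
[251 233   7  19  80] [253.6 242.2]
ls4 {'handle': [218.0, 201.0], 'tab.5': [237.0, 166.0], 'tab.7': [239.0, 163.0], 'tab.9': [240.0, 162.0]}
[210 148  19  21 128] [220.4 155.3]
[241 149  12  31  39] [246.8 164.6]
[210 180  31  43 293] [223.8 197.7]
now [ 0.4295 -0.0538  0.269 ] yaw 83.75 tilt 0.14 F [ 0.8 -0.5 -0.8]
[16.26 -0.63 -1.11] -1.572
[16.28 -0.58 20.89] -1.572
```

The handle is at the shut position (centre predicted at row 188, found at 184). The tab centre at (286.6,70.8) in the wrist view gives a hook lean of about 0.66 rad. Moving to the tab's left, fingers shut.

move_arm(slide=[[4,0,-1],[8,-0.3,-1],[12,-0.6,-1],[16,-0.6,-1],[16.1,-0.6,-1],[16.1,-0.6,-1],[16.1,-0.6,-1],[16.1,-0.6,-1],[16.1,-0.6,-1],[16.1,-0.6,-1],[16.1,-0.6,-1],[16.1,-0.6,-1],[16.1,-0.6,4],[16.1,-0.6,8],[16.1,-0.6,12],[16.1,-0.6,12],[16.1,-0.6,12]], roll=[-0.15,-0.3,-0.45,-0.6,-0.75,-0.9,-1.05,-1.2,-1.35,-1.5,-1.572,-1.572,-1.572,-1.572,-1.572,-1.572,-1.572], gripper=0)

```text
time: 56.2
position: [0.4417, 0.1068, 0.1507]
tool_rot: [-0.171, -3.136, 0.002]
ft_force: [0.5, -0.2, 1.2]
grip_width: 0.004
grip_force: 0.0
```

```bash
python3 - <<'E'
from h import *
s=monitor.get_state(); print(U(s['position']),s['ft_force'].round(2),s['joint_positions'].round(2),s['grip_width'])
plan([(*W(-152,158,50),173.8),(*W(-152,138,50),173.8)])
c=snap('wrist','w22'); g=cv2.imread('pics/raw_w22.png').max(2)
for ph in(.5,.66,.8): print(ph,proj(c,[W(-119-d,78+60*np.sin(ph),55+60*np.cos(ph)) for d in(0,45)]).round(0).tolist())
k_,l,st,ce=cv2.connectedComponentsWithStats((g[:330]<60).astype(np.uint8))
for k in range(1,k_):
    if 60<st[k,4]<20000: print(st[k],ce[k].round(1))
E
```

```text
[-151.05867973  158.28880401  150.74681747] [ 0.5  -0.25  1.22] [-1.04 -0.13  0.7   1.98  0.09  1.27  1.09] 0.00372816340415486
now [0.4417 0.1068 0.1507] yaw 173.75 tilt 0.07 F [ 0.5 -0.2  1.2]
[ 0.09 -0.02 10.07] -0.001
[ 0.09 -2.02 10.08] -0.001
0.5 [[215.0, 254.0], [211.0, 201.0]]
0.66 [[225.0, 251.0], [223.0, 199.0]]
0.8 [[234.0, 248.0], [232.0, 197.0]]
[215 201  20  59 946] [224.9 228.9]
[    0   228   560   102 17924] [223.2 278.5]
[265 322  13   8 104] [271.  325.5]
[280 322  14   8 107] [286.2 325.6]
[518 322  42   8 328] [539.  325.5]
```

move_arm(slide=[[0.1,0,4],[0.1,0,8],[0.1,0,10],[0.1,0,10],[0.1,-1,10],[0.1,-1.8,10],[0.1,-2.2,9.95],[0.1,-2.5,9.8],[0.1,-2.9,9.5],[0.1,-3.3,9.3],[0.1,-3.7,9.15],[0.1,-4.1,9],[0.1,-4.6,8.9],[0.1,-4.6,8.9]], roll=[0,0,0,0,0,0,0,0,0,0,0,0,0,0])

```text
time: 57.65
position: [0.4358, 0.0602, 0.0614]
tool_rot: [-0.171, -3.137, 0.001]
ft_force: [-0.1, 0.3, -0.6]
grip_width: 0.002
grip_force: 0.0
```

```bash
cat >> h.py <<'E'
def hook(fn):
    s=monitor.get_state(); print(U(s['position']).round(1),s['ft_force'].round(2),s['torque'].round(2))
    c=snap('wrist',fn); g=cv2.imread('pics/raw_%s.png'%fn).max(2)
    for ph in(0,.1,.2,.3,.5): print(ph,proj(c,[W(-119-d,78+60*np.sin(ph),55+60*np.cos(ph)) for d in(0,45)]).round(0).tolist(),end=' ')
    for v in range(170,250,12):
        d=np.where(g[v,120:330]<60)[0]+120; print('row',v,d[:1],d[-1:],len(d),end='|')
E
python3 - <<'E'
from h import *
hook('w23')
E
```

```text
[-151.9  111.3   61.4] [-0.12  0.33 -0.59] [ 0.04 -0.   -0.05]
0 [[215.0, 333.0], [210.0, 257.0]] 0.1 [[227.0, 333.0], [222.0, 257.0]] 0.2 [[238.0, 332.0], [234.0, 256.0]] 0.3 [[249.0, 330.0], [246.0, 254.0]] 0.5 [[269.0, 325.0], [269.0, 250.0]] row 170 [] [] 0|row 182 [] [] 0|row 194 [] [] 0|row 206 [] [] 0|row 218 [] [] 0|row 230 [] [] 0|row 242 [] [] 0|
```

```bash
python3 - <<'E'
from h import *
g=cv2.imread('pics/raw_w23.png').max(2)
for v in range(244,300,6):
    m=(g[v]<60).astype(int); e=np.where(np.diff(np.r_[0,m,0]))[0].reshape(-1,2); print(v,[tuple(map(int,x)) for x in e if x[1]-x[0]>3])
E
```

```text
244 []
250 [(262, 278), (280, 297)]
256 [(237, 258), (261, 278), (280, 297)]
262 [(0, 22), (234, 278), (280, 298), (537, 560)]
268 [(0, 25), (165, 278), (280, 394), (534, 560)]
274 [(0, 27), (161, 278), (280, 398), (532, 560)]
280 [(0, 28), (71, 261), (265, 278), (280, 294), (298, 402), (530, 560)]
286 [(0, 30), (34, 42), (71, 150), (152, 260), (266, 278), (280, 293), (299, 406), (529, 560)]
292 [(0, 44), (61, 146), (147, 260), (265, 278), (280, 294), (299, 411), (527, 560)]
298 [(144, 259), (299, 414)]
```

The hook has moved to about 0.31 rad and the finger's half-width is about 9 mm. Pushing on.

move_arm(slide=[[0,-0.4,-0.05],[0,-0.8,-0.1],[0,-1.1,-0.15],[0,-1.3,-0.15],[0,-1.5,-0.15],[0,-1.7,-0.15],[0,-1.7,-0.15]], roll=[0,0,0,0,0,0,0])

```text
time: 58.4
position: [0.4341, 0.044, 0.0629]
tool_rot: [-0.17, -3.137, 0.001]
ft_force: [0.6, 0.3, -0.4]
grip_width: 0.007
grip_force: 0.0
```

```bash
sed -i 's/range(170,250,12)/range(250,263,6)/; s/120:330/120:262/' h.py; python3 - <<'E'
from h import *
hook('w24')
E
```

```text
[-151.9   95.1   62.9] [ 0.63  0.3  -0.4 ] [0.06 0.   0.03]
0 [[246.0, 332.0], [243.0, 255.0]] 0.1 [[257.0, 331.0], [255.0, 255.0]] 0.2 [[268.0, 330.0], [267.0, 254.0]] 0.3 [[279.0, 328.0], [279.0, 253.0]] 0.5 [[298.0, 323.0], [300.0, 249.0]] row 250 [] [] 0|row 256 [238] [261] 19|row 262 [233] [261] 29|
```

move_arm(slide=[[0,-0.15,0],[0,-0.3,0],[0,-0.4,0],[0,-0.5,0],[0,-0.5,0]], roll=[0,0,0,0,0])

```text
time: 58.95
position: [0.4339, 0.0423, 0.0631]
tool_rot: [0.167, 3.136, 0.006]
ft_force: [0.6, 7.8, -1.8]
grip_width: 0.005
grip_force: 3.9
```

```bash
python3 - <<'E'
from h import *
hook('w25')
E
```

```text
[-151.9   93.4   63.1] [ 0.59  7.85 -1.84] [ 1.71 -0.18  0.05]
0 [[249.0, 331.0], [247.0, 255.0]] 0.1 [[260.0, 331.0], [259.0, 255.0]] 0.2 [[271.0, 330.0], [271.0, 254.0]] 0.3 [[282.0, 328.0], [283.0, 253.0]] 0.5 [[302.0, 323.0], [304.0, 249.0]] row 250 [] [] 0|row 256 [239] [261] 19|row 262 [234] [261] 28|
```

Force of 7.8 N against the stop and the tab at the φ≈0 position: the hook is home. Backing off sideways, then up and clear.

move_arm(slide=[[0,0.5,0],[0,2,0],[0,4,0],[0,5,-2],[0,5,-6],[0,5,-10],[0,5,-15],[0,9,-19],[0,13,-20],[0,17,-20],[0,21,-20],[0,25,-20],[0,25,-20],[0,25,-20]], roll=[0,0,0,0,0,0,0,0,0,0,0,0,0,0])

```text
time: 60.4
position: [0.4596, 0.2899, 0.2619]
tool_rot: [-0.164, -3.137, 0.004]
ft_force: [0.1, -0.6, -0.3]
grip_width: 0.003
grip_force: 0.0
```

```bash
python3 - <<'E'
from h import *
s=monitor.get_state(); print(U(s['position']).round(0),s['ft_force'].round(1))
t=snap('top','lt9'); sc=snap('scene','ls9')
P=[W(-141,78+60*np.sin(p),55+60*np.cos(p)+7) for p in(0,.1,.3,.66)]; H=[W(-145,d,140) for d in(-45,0,45)]
for n,cc in(('lt9',t),('ls9',sc)):
    print(n,'tab',proj(cc,P).round(1).tolist(),'handle',proj(cc,H).round(1).tolist())
    g=cv2.imread('pics/raw_%s.png'%n).max(2); k_,l,st,ce=cv2.connectedComponentsWithStats((g<55).astype(np.uint8))
    pr=np.vstack([proj(cc,P),proj(cc,H)])
    for k in range(1,k_):
        if 20<st[k,4]<4000 and np.min(np.linalg.norm(pr-ce[k],axis=1))<20: print(st[k],ce[k].round(1))
E
```

```text
[-153.  342.  262.] [ 0.1 -0.6 -0.3]
lt9 tab [[267.2, 246.4], [264.7, 246.1], [260.0, 245.5], [252.5, 244.7]] handle [[318.3, 254.4], [299.3, 251.9], [280.3, 249.5]]
[279 232  43  25 317] [300.8 247.4]
[264 236   8  18  94] [268.  245.1]
ls9 tab [[232.5, 174.0], [233.3, 171.8], [235.1, 167.9], [238.3, 162.7]] handle [[211.1, 217.9], [218.2, 200.2], [225.1, 183.0]]
[225 171  16   8  82] [232.4 174.6]
[209 182  32  41 280] [221.  201.8]
```

Tab and handle both match the home/shut predictions within a pixel or so. Handing in.

```bash
python3 -c "
from h import *
print(workorder.close_job())"
```

```text
the job is handed in; nothing more can be done
None
```

I handed the job in with all four canisters in their slots, the stay broken, the hood lowered shut and the hook swung home; camera and force checks agreed with each step, but the hand-in returned no verdict.

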